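Open the contact grill out flat for wiping

ROBOT

A 6-joint arm with a two-finger parallel gripper is mounted at the origin on a cart in front of the work surface, level with it; the furniture and walls round the work are solid. World frame = base frame: x ahead of the robot, y to its left, z up, the work surface at z = 0. Lengths are in mm, angles in degrees, forces in N, time in s.
With the tool pointing down it reaches from about 350 to 850 mm from the base axis. Payload 8.1 kg.
Tool frame: the origin (TCP) lies on the mounting face of the last link; the fingertips stand 173 mm ahead of it and the grasp point (between the pads) lies 155 mm ahead of it; z points along the fingers, y is the direction in which the jaws open and shut (so a half turn about z gives the same grasp; the last joint's range is limited). The gripper opens to 85 mm and grips with 20 to 120 N. Pads are 22 mm wide; open, the fingers measure 114 mm over their backs; the gripper's body (76 mm by 85 mm) begins 54 mm behind the grasp point. The pads swing forward as they close: fully open they stand 13 mm farther back than shut.
Start: joints at [61.112, 7.471, 85.268, -0, 87.261, -4.893], TCP at [243.979, 548.162, 404.692] pointing down, gripper open.
Joint ranges: [-169.43, 169.43], [-51.17, 129.36], [1.28, 143.12], [-76.62, 256.62], [0, 156.53], [-152.29, 152.29]. Speed limits (degrees/s): [136.94, 136.94, 159.86, 180, 180, 180].

INTERFACE

Orientations are given as [roll, pitch, yaw] about the fixed x, y, z axes, in that order (R = Rz(yaw) Ry(pitch) Rx(roll)).
In Python, from bench import * gives the robot as it stands.
- The arm moves only by the shell command python3 -m jog 'ROWS' [FORCE]. ROWS is JSON, a list of rows, each an object of numbers: "tx", "ty", "tz": the shift along the tool's x, y, z as a fraction of full scale; "ax", "ay", "az": the turn, a rotation vector about the tool's x, y, z as a fraction of full scale; "hand": the opening, from 0 (shut) to 1 (fully open). A call has 1 to 5 rows; each row is the pose to reach, as a shift and turn from the pose commanded when the call began, along the tool's axes at that moment; what a row does not reach only later rows make up. Full scale, the value 1, is 150 mm for a shift and 45 degrees for a turn. A row lasts 1/12 s, in which the tool goes at most 41.7 mm and 7.16 degrees, less where a joint would pass 70% of its speed; a pose out of reach is approached as far as the arm can. A call with a number of a shift or a turn outside -1 to 1 is refused whole. A call with a gripper value outside its range is refused whole. The fingers move at their own pace and stop on an object; FORCE is the grip in N (left out, the last holds). Time passes only in rows, so rows that repeat a pose let the fingers close. It gives the time, the measured TCP pose, the force and the opening at its end, in the units of the state.
- sense(): the state, without advancing time (a new reading comes with each control period).
- snapshot(name): name is "side" or "top" or "wrist"; returns a dict with "pixels" (480x640x3 uint8, red, green, blue), "z_map" (480x640 float32, mm along the optical axis (not along the pixel's ray), 0 where there is no reading), "intrinsics" (3x3 intrinsics, pixels), "D" ([k1, k2, p1, p2, k3] as OpenCV has them; the pictures are not rectified), "R" (3x3) and "t" (3): a world point X has camera coordinates R X + t. Camera axes: x right, y down, z forward; pixel columns grow to the right and rows downward; lengths in mm; the calibration is good to about 2 mm. A picture is of the moment at which its call begins.
- hand_in(): hands the job in, once; it reports no verdict.
The state is a dict: "time": time; "joint_pos": joint angles; "qd": joint speeds; "joint_efforts": joint torques, N m; "tool_pos": TCP position; "tcp_rot": TCP orientation; "ft_force": force on the tool from outside, world axes, zero at the start; "wrist_torque": the same for the moment, N m; "finger_gap": finger opening in mm.
Only numpy, scipy, OpenCV 4.12 (cv2) and the standard library are available. Lean on these libraries where they do the work, as an engineer would, in place of code of your own. Each camera call takes 0.05 s, during which the arm holds its last target.

TASK

Get the closed sandwich grill ready for wiping by opening it out flat: slide the upturned small steel bowl along the worktop, without lifting it, out of the place where the top half will come down, and push the lock slide fully across to release it; then raise the top half, which has a lip for this, and turn it gently over its hinge until it lies flat on the other side. Use only fingertips or the outside of the fingers: grip and carry nothing, do not let the top half slam, leave the mug, the steel glass and the onion alone, and leave the bowl standing on the worktop, clear of the grill's top half.

Things in the scene. Friction and masses are not known exactly. Their poses are not given: they have to be found in the camera images.
- grill: Lower half of a black and steel contact grill (sandwich press), fixed. Origin: on the worktop under the middle of the spine. x points from the spine away from the closed grill, to the side where the top half will lie; y along the spine; z up. Closed housing of both halves: x -165 (front) to -14 mm, y -105 to +105 mm, top z = 98 mm, with rest studs to 109 mm.
- spine (a point): Middle of the hinge axis, which runs along the grill's y, 55 mm above the worktop. Opened flat, the top half reaches from grill x = +14 to +165 mm (its lip to +201 mm), y -105 to +105 mm, and fills the space from the worktop up to z = 55 mm.
- grill_top (a joint): Angle of the top half (0.3 to 0.5 kg) about the spine, rad: 0 closed on the lower half, 1.57 upright, 3.14 (stop) opened out flat on the other side. Stiff friction hinge (0.5 N m): it stays at whatever angle it is left and must be pushed the whole way, with 3 to 6 N at the lip.
- lip_edge (a point): Middle of the lower front edge of the lifting lip, a solid black ledge on the top half, 110 mm wide (along y), 14 mm thick, standing out 36 mm from its front. Closed: grill x = -201, y = +18, z = 69 mm; below it all is open, the lower half's front lies 36 mm farther in. Opened flat, the lip's underside faces up at z = 41 mm. Moves with the top half.
- grill_lock (a joint): Travel of the lock slide on the lower half's front, m: 0 locked, 0.025 (stop) fully released. It slides toward grill +y with about 2 N and stays where it is left. Locked, its steel nose stands over a keeper on the top half, which then cannot be raised; from 0.020 on the nose is past the keeper. It may start up to 0.005 along.
- lock_tab (a point): Centre of the slide's black thumb tab, 26 mm long (grill x), 16 wide (y), 32 high (z 17 to 49 mm), on the grill's front. Locked: grill x = -192, y = -85 mm; moves with the slide. Behind it a steel strip 20 mm wide, outer face at x = -180 mm, rises to z = 78 mm. Beside it, toward more negative y, the space is free.
- small_bowl: Small plain steel bowl, upside down, loose, 84 mm across at the worktop, narrower above, 45 mm high, 0.06 to 0.12 kg. Origin: centre of its underside, on the worktop. At the start it stands behind the spine, in the space that the opened top half needs.
- mug: Dark teal mug, upside down, 81 mm across, 113 mm high, loose; origin at the centre of its underside. Leave alone.
- steel_glass_2: Steel drinking glass, 72 mm across, 95 mm high, loose; origin at the centre of its underside. Leave alone.
- onion: Brown onion, 79 mm across, 85 mm high, loose, near the left front corner of the worktop; origin at the centre of its underside. Leave alone.

How it is judged:
By the outcome, as a careful person would: the job done as asked, in the order asked, and still so for the second after the job is handed in, with the robot touching nothing.
It also fails if it takes over 62 s, if anything falls off the work surface, if the arm or the gripper's body presses on something with over 40 N, if the wrist force passes 120 N, or if a joint passes its speed limit or range.

## Working session

There is one attempt and no reset: what is moved stays moved. The work goes in short steps, Python scripts to look and compute and a shell command to move; the robot and the scene stay as the last step left them, time stands still between calls to the robot, and variables do not carry over. Pictures are saved under pics/ and viewed, and the job is handed in when it is done.

```bash
ls; mkdir -p pics
python3 - <<'E'
from bench import *
import cv2,numpy as np
s=sense();print({k:np.round(v,2).tolist() for k,v in s.items()})
for n in("top","side","wrist"):
    d=snapshot(n);cv2.imwrite(f"pics/{n}0.png",d["pixels"][:,:,::-1]);np.savez(f"pics/{n}0.npz",**{k:np.array(v) for k,v in d.items()})
    print(n,d["intrinsics"],d["D"],d["R"],d["t"])
E
```

```text
pics
{'time': 0.0, 'joint_pos': [61.11, 7.51, 85.33, 0.0, 87.26, -4.89], 'qd': [-0.02, -0.0, 0.01, -0.04, -0.06, -0.15], 'joint_efforts': [-0.0, -56.94, -50.05, -0.0, 0.02, 0.0], 'tool_pos': [243.85, 547.95, 403.63], 'tcp_rot': [-179.89, -0.01, 156.0], 'ft_force': [0.61, 0.08, -0.5], 'wrist_torque': [-0.01, 0.03, 0.01], 'finger_gap': 85.53}
top [[518.59360779   0.         311.7071348 ]
 [  0.         518.59360779 238.6433558 ]
 [  0.           0.           1.        ]] [-0.12644392  0.          0.          0.          0.        ] [[-0.00341268 -0.99987087 -0.01570311]
 [-0.98950339  0.00564511 -0.14439934]
 [ 0.14446934  0.01504549 -0.98939489]] [  88.9458201   572.72700835 1115.68904381]
side [[599.10097789   0.         318.15194046]
 [  0.         599.10097789 238.051668  ]
 [  0.           0.           1.        ]] [0.04992421 0.         0.         0.         0.        ] [[ 0.98662882 -0.16291797  0.00461505]
 [-0.08312313 -0.52734547 -0.84557513]
 [ 0.14019311  0.83388518 -0.53383649]] [-547.63045396  162.06435841 1130.99991807]
wrist [[362.50212884   0.         320.22428827]
 [  0.         362.50212884 238.28208526]
 [  0.           0.           1.        ]] [-0.02661256  0.          0.          0.          0.        ] [[ 0.40613469  0.91381142 -0.00181828]
 [ 0.87689119 -0.38916441  0.28215757]
 [ 0.2571312  -0.11618841 -0.95936635]] [-598.60876304  -35.68337069  379.69340927]
```

View pics/top0.png

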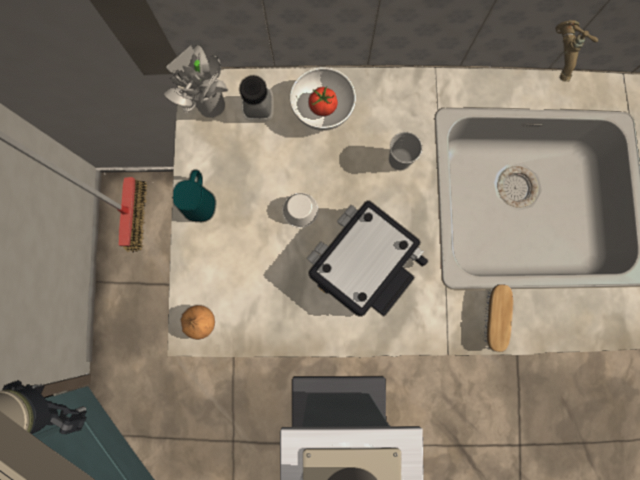

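View pics/side0.png

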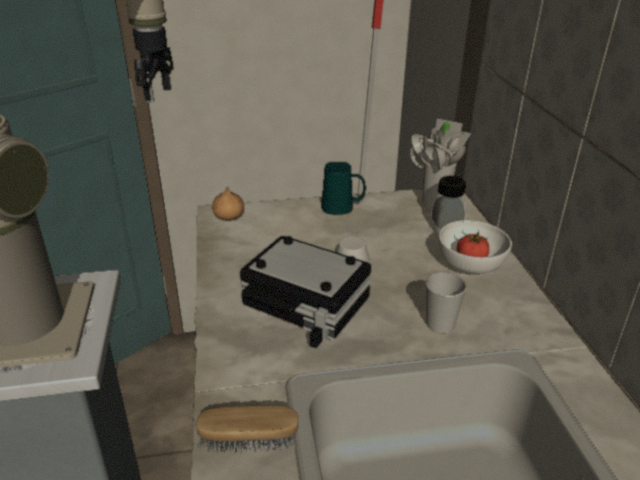

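View pics/wrist0.png

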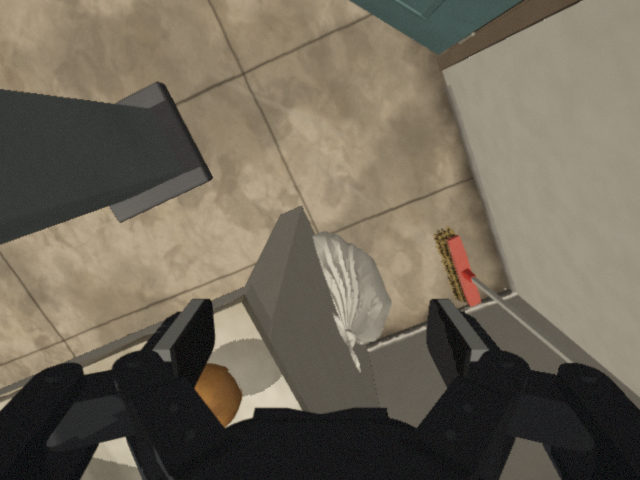

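The pictures show: in the top view, the grill plate at (365,255), lip at (395,293), lock tab at (422,260), hinge lugs at (346,213)/(318,253), bowl at (300,209), glass (405,150), mug (195,198) and onion (198,322). Next I measure.

```bash
cat > h.py <<'E'
import numpy as np,cv2
def cloud(d):
    K=np.array(d["intrinsics"]);z=np.array(d["z_map"]);h,w=z.shape
    u,v=np.meshgrid(np.arange(w),np.arange(h))
    p=cv2.undistortPoints(np.stack([u,v],-1).reshape(-1,1,2).astype(np.float64),K,np.array(d["D"])).reshape(h,w,2)
    P=np.dstack([p,np.ones((h,w))])*z[...,None]
    X=(P-np.array(d["t"]))@np.array(d["R"])
    X[z<=0]=np.nan
    return X
def G(g,p):  # grill->world
    o,a=g; c,s=np.cos(a),np.sin(a); p=np.atleast_2d(p)
    return p@np.array([[c,-s],[s,c]]).T+o
def Ginv(g,p):
    o,a=g; c,s=np.cos(a),np.sin(a); return (np.atleast_2d(p)-o)@np.array([[c,-s],[s,c]])
E
python3 - <<'E'
from h import *
d=np.load("pics/top0.npz");X=cloud(d)
print("table z",np.nanmedian(X[300:340,230:280,2]))
reg=np.zeros(X.shape[:2],bool);reg[190:325,300:435]=1
m=reg&(X[...,2]>80)&(X[...,2]<125)
n,l,st,c=cv2.connectedComponentsWithStats(m.astype(np.uint8));i=1+np.argmax(st[1:,4]);m=l==i
pts=X[m];print(len(pts),np.percentile(pts[:,2],[5,50,95]))
r=cv2.minAreaRect(pts[:,:2].astype(np.float32));print(r,cv2.boxPoints(r))
# bright plate
rgb=d["pixels"];br=m&(rgb.min(2)>120)
r2=cv2.minAreaRect(X[br][:,:2].astype(np.float32));print("plate",r2,np.median(X[br][:,2]))
# studs
gray=rgb.max(2)
for name,(v,u),lo,rad in (("bowl",(209,300),35,30),("glass",(150,405),60,30),("mug",(203,192),100,40),("onion",(322,198),40,30)):
    mm=np.zeros_like(reg);mm[v-rad:v+rad,u-rad:u+rad]=1
    mm&=(X[...,2]>lo)&(X[...,2]<130)
    if name=="bowl": mm[:,330:]=0
    p=X[mm];(cx,cy),rr=cv2.minEnclosingCircle(p[:,:2].astype(np.float32));print(name,cx,cy,rr,p[:,2].max(),len(p),np.mean(p,0))
# lip and tab heights
for lo,hi in((60,85),(15,60)):
    mm=reg.copy();mm[:, :365]=0;mm&=(X[...,2]>lo)&(X[...,2]<hi)
    print(lo,hi,[ (v,u,*np.round(X[v,u]).astype(int)) for v,u in np.argwhere(mm)[::25]])
E
```

```text
table z 0.0855878210122282
7765 [ 83.70193158  98.17955907 103.38027444]
((514.8672485351562, -40.46440124511719), (188.11749267578125, 211.08453369140625), 50.72196960449219) [[ 373.62167  -46.45655]
 [ 537.0186  -180.09082]
 [ 656.1128   -34.47225]
 [ 492.71588   99.16202]]
plate ((515.1984252929688, -41.69209289550781), (171.682373046875, 211.05918884277344), 54.71546936035156) 99.46962417226045
bowl 646.7686157226562 114.19709014892578 31.82244110107422 50.97657069918264 572 [645.82083172 114.27120991  43.99191747]
glass 767.9054565429688 -121.44322204589844 36.844478607177734 99.21449156124416 401 [ 775.43330982 -125.92575255   80.88202995]
mug 660.0738525390625 352.40234375 36.2503547668457 120.00887608564575 816 [658.69068105 351.1460059  111.70182707]
onion 388.93310546875 341.2164611816406 38.243492126464844 86.97110010801873 879 [389.08294743 337.45126489  57.92679949]
60 85 [(np.int64(247), np.int64(418), np.int64(549), np.int64(-146), np.int64(70)), (np.int64(252), np.int64(417), np.int64(537), np.int64(-141), np.int64(82)), (np.int64(255), np.int64(414), np.int64(532), n
[... 1553 characters left out ...]
5)), (np.int64(307), np.int64(376), np.int64(420), np.int64(-50), np.int64(83)), (np.int64(309), np.int64(377), np.int64(416), np.int64(-52), np.int64(80)), (np.int64(311), np.int64(380), np.int64(412), np.int64(-58), np.int64(84)), (np.int64(314), np.int64(381), np.int64(405), np.int64(-60), np.int64(82))]
15 60 [(np.int64(246), np.int64(419), np.int64(555), np.int64(-153), np.int64(44)), (np.int64(258), np.int64(410), np.int64(530), np.int64(-136), np.int64(23)), (np.int64(259), np.int64(422), np.int64(525), np.int64(-158), np.int64(48)), (np.int64(261), np.int64(419), np.int64(520), np.int64(-150), np.int64(53)), (np.int64(263), np.int64(423), np.int64(516), np.int64(-159), np.int64(51))]
```

Run:
```python
from h import *
d=np.load("pics/top0.npz");X=cloud(d)
reg=np.zeros(X.shape[:2],bool);reg[190:325,300:435]=1
m=(reg&(X[...,2]>92)&(X[...,2]<125)).astype(np.uint8)
m=cv2.morphologyEx(m,cv2.MORPH_OPEN,np.ones((5,5)))
n,l,st,c=cv2.connectedComponentsWithStats(m);m=l==(1+np.argmax(st[1:,4]))
pts=X[m];r=cv2.minAreaRect(pts[:,:2].astype(np.float32));print(r);print(cv2.boxPoints(r))
# pixel-based: contour of mask, cast to z=98
K=d["intrinsics"]
def cast(uv,z):
    p=cv2.undistortPoints(np.array(uv,float).reshape(-1,1,2),K,d["D"]).reshape(-1,2)
    ray=np.c_[p,np.ones(len(p))]@d["R"];C=-d["R"].T@d["t"]
    return C+ray*((z-C[2])/ray[:,2])[:,None]
# studs (dark spots inside the plate)
rgb=d["pixels"];er=cv2.erode(m.astype(np.uint8),np.ones((13,13)))
s=((rgb.max(2)<70)&(er>0)).astype(np.uint8)
n,l,st,c=cv2.connectedComponentsWithStats(s);
ok=[i for i in range(1,n) if st[i,4]>15];print(c[ok],st[ok,4]);S=cast(c[ok],109);print(S,S.mean(0))
# lip
lm=reg&(X[...,2]>78)&(X[...,2]<87);lm[:,:372]=0;lm[:265]=0
lm=cv2.morphologyEx(lm.astype(np.uint8),cv2.MORPH_OPEN,np.ones((3,3)))>0
rl=cv2.minAreaRect(X[lm][:,:2].astype(np.float32));print("lip",rl,cv2.boxPoints(rl))
tm=reg&(X[...,2]>35)&(X[...,2]<60);tm[:,:413]=0;print("tab",np.nanmean(X[tm],0),tm.sum())
d2=np.load("pics/side0.npz");Y=cloud(d2)
im=d2["pixels"]
# bowl from side camera: points near bowl
q=(np.hypot(Y[...,0]-646,Y[...,1]-114)<60)&(Y[...,2]>5)&(Y[...,2]<70);print("bowl side",q.sum(),np.nanmean(Y[q],0))
q=(np.hypot(Y[...,0]-770,Y[...,1]+122)<60)&(Y[...,2]>80);print("glass side",cv2.minEnclosingCircle(Y[q][:,:2].astype(np.float32)),Y[q][:,2].max())
```

```text
((525.7716064453125, -26.130706787109375), (149.47149658203125, 207.80374145507812), 50.92987823486328)
[[ 398.00098   -18.66735 ]
 [ 559.33466  -149.64001 ]
 [ 653.54224   -33.594063]
 [ 492.20856    97.3786  ]]
[[368.31707317 216.75609756]
 [326.89285714 268.92857143]] [41 28]
[[609.50062873 -34.63052392 109.        ]
 [499.38187346  53.87123529 109.        ]] [554.4412511    9.62035569 109.        ]
lip ((452.8473815917969, -87.13693237304688), (37.07219314575195, 110.13009643554688), 50.511024475097656) [[ 398.56345   -66.42461 ]
 [ 483.556    -136.45961 ]
 [ 507.13132  -107.84926 ]
 [ 422.13876   -37.814255]]
tab [ 523.90440061 -155.35037329   47.57440069] 91
bowl side 545 [649.59313535 102.77635339  37.80685233]
glass side ((766.65283203125, -121.06209564208984), 39.37334442138672) 97.6099631367914
```

```bash
cat >> h.py <<'E'
GR=(np.array([582.1,43.4]),np.radians(51.0))
from scipy.spatial.transform import Rotation as Ro
def st(target=None,tipL=173,rpy=None):
    """print tip in grill frame; target=(gx,gy,z) tip -> shift in tool axes / 150"""
    from bench import sense
    s=sense();p=np.array(s["tool_pos"]);R=Ro.from_euler("xyz",s["tcp_rot"],degrees=True).as_matrix()
    tip=p+R[:,2]*tipL
    print("t",round(s["time"],2),"rpy",np.round(s["tcp_rot"],1),"tip grill",np.round(Ginv(GR,tip[:2])[0],1),"z",round(tip[2],1),"F",np.round(s["ft_force"],1),"gap",round(s["finger_gap"],1),"q",np.round(s["joint_pos"],1))
    if target is not None:
        w=np.r_[G(GR,target[:2])[0],target[2]]
        if rpy is None: R2=R
        else: R2=Ro.from_euler("xyz",rpy,degrees=True).as_matrix()
        d=R.T@(w-R2[:,2]*tipL-p);print(" shift mm",np.round(d,1)," units",np.round(d/150,3), "turn units",np.round(Ro.from_matrix(R.T@R2).as_rotvec(degrees=True)/45,3))
E
python3 -m jog '[{"tx":-1,"ty":-0.4,"az":0.333,"hand":0.45},{"tx":-1,"ty":-0.4,"az":0.333,"hand":0.45},{"tx":-1,"ty":-0.4,"az":0.333,"hand":0.45},{"tx":-1,"ty":-0.4,"az":0.333,"hand":0.45},{"tx":-1,"ty":-0.4,"az":0.333,"hand":0.45}]'
python3 -c "
from h import *
st((96,-88,200))"
```

```text
t 0.15 rpy [-179.9   -0.   156. ] tip grill [179.1 580.3] z 230.9 F [-0.3  0.5  1.5] gap 85.4 q [61.1  7.5 85.3 -0.  87.3 -4.9]
 shift mm [-624.1 -253.2   31.2]  units [-4.16  -1.688  0.208] turn units [0. 0. 0.]invalid input at $[0]: expected keys tx, ty, tz, ax, ay, az, hand
```

```bash
python3 -m jog '[{"tx":-1,"ty":-0.4,"tz":0,"ax":0,"ay":0,"az":0.333,"hand":0.45},{"tx":-1,"ty":-0.4,"tz":0,"ax":0,"ay":0,"az":0.333,"hand":0.45},{"tx":-1,"ty":-0.4,"tz":0,"ax":0,"ay":0,"az":0.333,"hand":0.45},{"tx":-1,"ty":-0.4,"tz":0,"ax":0,"ay":0,"az":0.333,"hand":0.45}]'
python3 -c "
from h import *
st((96,-88,200))"
```

```text
time: 0.48
tool_pos: [357.6, 430.7, 404.3]
tcp_rot: [-180.0, 0.0, 141.0]
ft_force: [0.5, 0.5, -0.3]
finger_gap: 39.4
t 0.48 rpy [-180.    0.  141.] tip grill [159.6 418.1] z 231.3 F [ 0.5  0.5 -0.3] gap 39.4 q [45.1  1.3 91.8 -0.  86.9 -5.9]
 shift mm [-506.2  -63.2   31.6]  units [-3.374 -0.422  0.211] turn units [0. 0. 0.]
```

```bash
python3 -m jog '[{"tx":-1,"ty":-0.15,"tz":0,"ax":0,"ay":0,"az":0,"hand":0.45},{"tx":-1,"ty":-0.15,"tz":0,"ax":0,"ay":0,"az":0,"hand":0.45},{"tx":-1,"ty":-0.15,"tz":0,"ax":0,"ay":0,"az":0,"hand":0.45},{"tx":-1,"ty":-0.15,"tz":0,"ax":0,"ay":0,"az":0,"hand":0.45}]'
python3 -m jog '[{"tx":-1,"ty":-0.15,"tz":0,"ax":0,"ay":0,"az":0,"hand":0.45},{"tx":-1,"ty":-0.15,"tz":0,"ax":0,"ay":0,"az":0,"hand":0.45},{"tx":-1,"ty":-0.15,"tz":0,"ax":0,"ay":0,"az":0,"hand":0.45},{"tx":-1,"ty":-0.15,"tz":0,"ax":0,"ay":0,"az":0,"hand":0.45}]'
python3 -m jog '[{"tx":-1,"ty":-0.12,"tz":0,"ax":0,"ay":0,"az":0,"hand":0.45},{"tx":-1,"ty":-0.12,"tz":0,"ax":0,"ay":0,"az":0,"hand":0.45},{"tx":-1,"ty":-0.12,"tz":0,"ax":0,"ay":0,"az":0,"hand":0.45},{"tx":-1,"ty":-0.12,"tz":0,"ax":0,"ay":0,"az":0,"hand":0.45}]'
python3 -c "
from h import *
st((96,-88,25))"
```

```text
time: 0.82
tool_pos: [461.0, 317.6, 404.5]
tcp_rot: [-180.0, 0.1, 140.9]
ft_force: [0.2, 0.9, 1.0]
finger_gap: 38.1
time: 1.15
tool_pos: [563.4, 205.5, 404.3]
tcp_rot: [-180.0, 0.0, 140.9]
ft_force: [-0.3, 0.3, -0.3]
finger_gap: 38.4
time: 1.48
tool_pos: [668.6, 96.9, 403.9]
tcp_rot: [-179.9, 0.0, 140.9]
ft_force: [1.4, -0.5, 1.8]
finger_gap: 38.6
t 1.48 rpy [-179.9    0.   140.9] tip grill [ 95.8 -33.7] z 230.9 F [ 1.4 -0.5  1.8] gap 38.6 q [  3.9  19.2  71.8  -0.1  89.  -47. ]
 shift mm [-54.2   0.4 206. ]  units [-0.361  0.003  1.373] turn units [0. 0. 0.]
```

```bash
python3 -m jog '[{"tx":-0.38,"ty":0,"tz":0.1,"ax":0,"ay":0,"az":0,"hand":0.45},{"tx":-0.38,"ty":0,"tz":0.4,"ax":0,"ay":0,"az":0,"hand":0.45},{"tx":-0.38,"ty":0,"tz":0.7,"ax":0,"ay":0,"az":0,"hand":0.45},{"tx":-0.38,"ty":0,"tz":1,"ax":0,"ay":0,"az":0,"hand":0.45},{"tx":-0.38,"ty":0,"tz":1,"ax":0,"ay":0,"az":0,"hand":0.45}]'
python3 -m jog '[{"tx":0,"ty":0,"tz":0.2,"ax":0,"ay":0,"az":0,"hand":0.45},{"tx":0,"ty":0,"tz":0.4,"ax":0,"ay":0,"az":0,"hand":0.45},{"tx":0,"ty":0,"tz":0.46,"ax":0,"ay":0,"az":0,"hand":0.45},{"tx":0,"ty":0,"tz":0.46,"ax":0,"ay":0,"az":0,"hand":0.45}]'
python3 - <<'E'
from h import *
from bench import *
st((96,-88,12))
d=snapshot("wrist");cv2.imwrite("pics/w1.png",d["pixels"][:,:,::-1])
d=snapshot("top");cv2.imwrite("pics/t1.png",d["pixels"][150:350,150:450,::-1].repeat(2,0).repeat(2,1))
E
```

```text
time: 1.9
tool_pos: [708.7, 63.6, 245.9]
tcp_rot: [-179.6, -0.5, 141.0]
ft_force: [-2.1, 0.5, -2.1]
finger_gap: 38.6
time: 2.23
tool_pos: [708.9, 64.4, 180.9]
tcp_rot: [-179.7, -0.4, 141.0]
ft_force: [0.1, 0.3, 0.3]
finger_gap: 38.2
t 2.23 rpy [-179.7   -0.4  141. ] tip grill [ 95.2 -84.3] z 7.9 F [0.1 0.3 0.3] gap 38.2 q [  1.1  35.2  74.8  -0.   70.4 -50. ]
 shift mm [-3.7  0.8 -4.1]  units [-0.025  0.005 -0.028] turn units [0. 0. 0.]
```

View pics/w1.png

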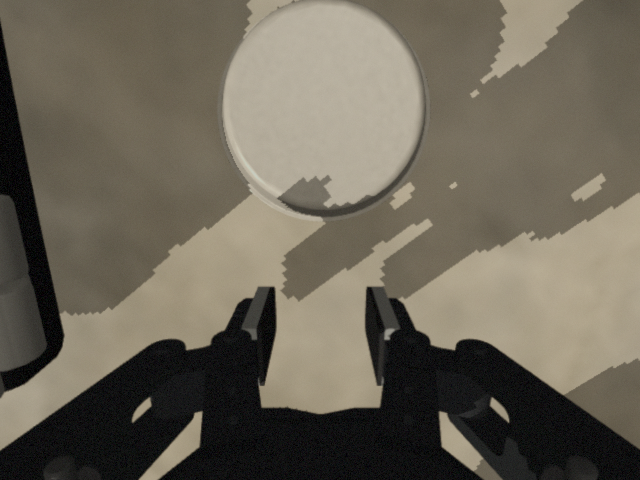

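View pics/t1.png

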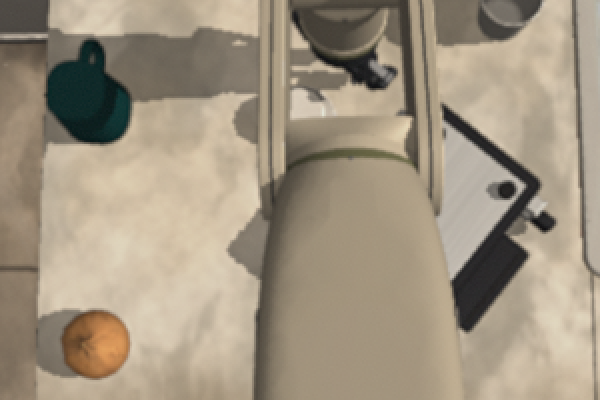

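The wrist view shows the bowl centred at (323,108), between the two fingers at columns 260 and 380. I push it along grill +y.

```bash
python3 -m jog '[{"tx":0.06,"ty":0,"tz":0,"ax":0,"ay":0,"az":0,"hand":0.45},{"tx":0.12,"ty":0,"tz":0,"ax":0,"ay":0,"az":0,"hand":0.45},{"tx":0.18,"ty":0,"tz":0,"ax":0,"ay":0,"az":0,"hand":0.45},{"tx":0.25,"ty":0,"tz":0,"ax":0,"ay":0,"az":0,"hand":0.45},{"tx":0.32,"ty":0,"tz":0,"ax":0,"ay":0,"az":0,"hand":0.45}]'
python3 -m jog '[{"tx":0.07,"ty":0,"tz":0,"ax":0,"ay":0,"az":0,"hand":0.45},{"tx":0.14,"ty":0,"tz":0,"ax":0,"ay":0,"az":0,"hand":0.45},{"tx":0.21,"ty":0,"tz":0,"ax":0,"ay":0,"az":0,"hand":0.45},{"tx":0.28,"ty":0,"tz":0,"ax":0,"ay":0,"az":0,"hand":0.45},{"tx":0.35,"ty":0,"tz":0,"ax":0,"ay":0,"az":0,"hand":0.45}]'
python3 - <<'E'
from h import *
from bench import *
st((96,125,10))
d=snapshot("wrist");cv2.imwrite("pics/w2.png",d["pixels"][:,:,::-1])
E
```

```text
time: 2.75
tool_pos: [673.1, 95.5, 186.7]
tcp_rot: [179.9, 0.1, 141.0]
ft_force: [0.9, -1.2, 1.0]
finger_gap: 38.3
time: 3.17
tool_pos: [632.6, 128.3, 186.3]
tcp_rot: [180.0, 0.1, 141.0]
ft_force: [2.7, -1.8, 5.5]
finger_gap: 38.4
t 3.17 rpy [1.80e+02 1.00e-01 1.41e+02] tip grill [97.8 14. ] z 13.3 F [ 2.7 -1.8  5.5] gap 38.4 q [  6.9  25.4  87.7  -0.   66.8 -44.1]
 shift mm [111.   -1.8   3.2]  units [ 0.74  -0.012  0.021] turn units [0. 0. 0.]
```

View pics/w2.png

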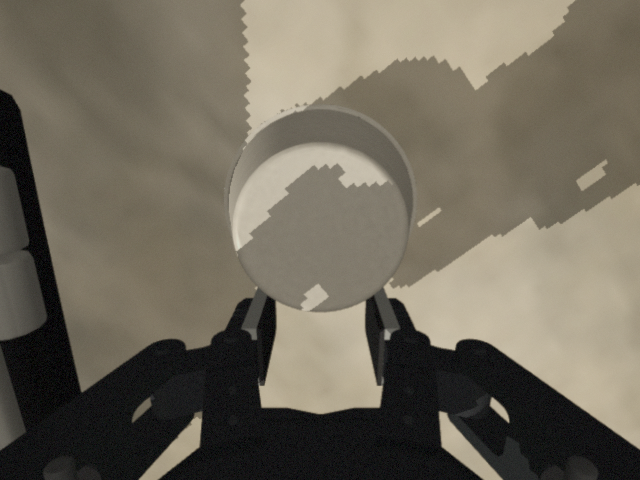

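Bowl sits cradled against both fingers at (320,200), upright. Continue.

```bash
python3 -m jog '[{"tx":0.08,"ty":0,"tz":0.02,"ax":0,"ay":0,"az":0,"hand":0.45},{"tx":0.16,"ty":0,"tz":0.02,"ax":0,"ay":0,"az":0,"hand":0.45},{"tx":0.24,"ty":0,"tz":0.02,"ax":0,"ay":0,"az":0,"hand":0.45},{"tx":0.32,"ty":0,"tz":0.02,"ax":0,"ay":0,"az":0,"hand":0.45},{"tx":0.4,"ty":0,"tz":0.02,"ax":0,"ay":0,"az":0,"hand":0.45}]'
python3 -m jog '[{"tx":0.08,"ty":0,"tz":0,"ax":0,"ay":0,"az":0,"hand":0.45},{"tx":0.16,"ty":0,"tz":0,"ax":0,"ay":0,"az":0,"hand":0.45},{"tx":0.24,"ty":0,"tz":0,"ax":0,"ay":0,"az":0,"hand":0.45},{"tx":0.32,"ty":0,"tz":0,"ax":0,"ay":0,"az":0,"hand":0.45},{"tx":0.38,"ty":0,"tz":0,"ax":0,"ay":0,"az":0,"hand":0.45}]'
python3 - <<'E'
from h import *
from bench import *
st((96,125,10))
d=snapshot("wrist");cv2.imwrite("pics/w3.png",d["pixels"][:,:,::-1])
E
```

```text
time: 3.63
tool_pos: [587.4, 165.5, 184.6]
tcp_rot: [179.8, 0.2, 141.0]
ft_force: [4.0, -3.8, 8.7]
finger_gap: 38.6
time: 4.05
tool_pos: [542.9, 201.6, 184.5]
tcp_rot: [179.8, 0.2, 141.0]
ft_force: [4.3, -3.6, 9.0]
finger_gap: 38.4
t 4.05 rpy [179.8   0.2 141. ] tip grill [ 98.8 129.4] z 11.5 F [ 4.3 -3.6  9. ] gap 38.4 q [ 15.3  16.4  99.3  -0.1  64.  -35.7]
 shift mm [-4.4 -2.8  1.5]  units [-0.03  -0.019  0.01 ] turn units [0. 0. 0.]
```

View pics/w3.png

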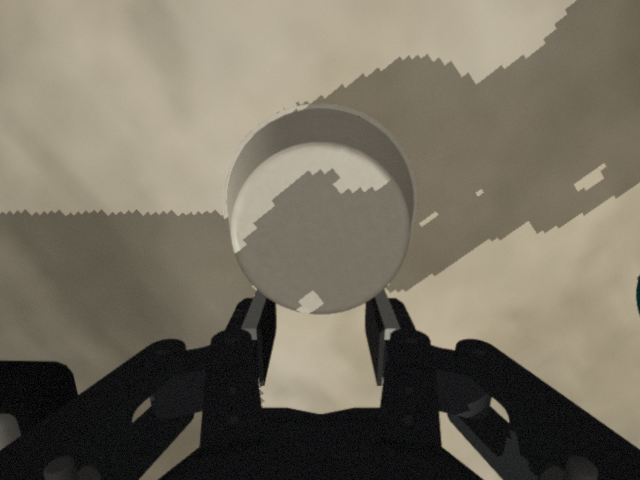

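```bash
python3 -m jog '[{"tx":-0.15,"ty":0,"tz":0,"ax":0,"ay":0,"az":0,"hand":0.45},{"tx":-0.25,"ty":0,"tz":0,"ax":0,"ay":0,"az":0,"hand":0.3},{"tx":-0.3,"ty":0,"tz":-0.28,"ax":0,"ay":0,"az":0,"hand":0},{"tx":-0.3,"ty":0,"tz":-0.56,"ax":0,"ay":0,"az":0,"hand":0},{"tx":-0.3,"ty":0,"tz":-0.84,"ax":0,"ay":0,"az":0,"hand":0}]'
python3 -m jog '[{"tx":0,"ty":0,"tz":-0.28,"ax":0,"ay":0,"az":0,"hand":0},{"tx":-0.2,"ty":-0.2,"tz":-0.4,"ax":0,"ay":0,"az":0,"hand":0},{"tx":-0.4,"ty":-0.4,"tz":-0.4,"ax":0,"ay":0,"az":0,"hand":0},{"tx":-0.6,"ty":-0.6,"tz":-0.4,"ax":0,"ay":0,"az":0,"hand":0},{"tx":-0.7,"ty":-0.7,"tz":-0.4,"ax":0,"ay":0,"az":0,"hand":0}]'
python3 - <<'E'
from h import *
from bench import *
st((-205,-125,150))
d=snapshot("top");cv2.imwrite("pics/t2.png",d["pixels"][:,:,::-1])
d=snapshot("wrist");cv2.imwrite("pics/w4.png",d["pixels"][:,:,::-1])
E
```

```text
time: 4.52
tool_pos: [576.6, 171.9, 306.2]
tcp_rot: [-179.8, -0.2, 140.9]
ft_force: [0.6, 0.4, -0.7]
finger_gap: -0.2
time: 4.93
tool_pos: [592.7, 21.9, 367.1]
tcp_rot: [-180.0, 0.0, 140.9]
ft_force: [0.1, -0.1, -0.0]
finger_gap: 0.1
t 4.93 rpy [-180.     0.   140.9] tip grill [-10.2 -21.8] z 194.1 F [ 0.1 -0.1 -0. ] gap 0.1 q [ -2.8   7.5  89.1  -0.1  83.3 -53.8]
 shift mm [-103.3 -194.6   44.3]  units [-0.689 -1.298  0.296] turn units [0. 0. 0.]
```

View pics/t2.png

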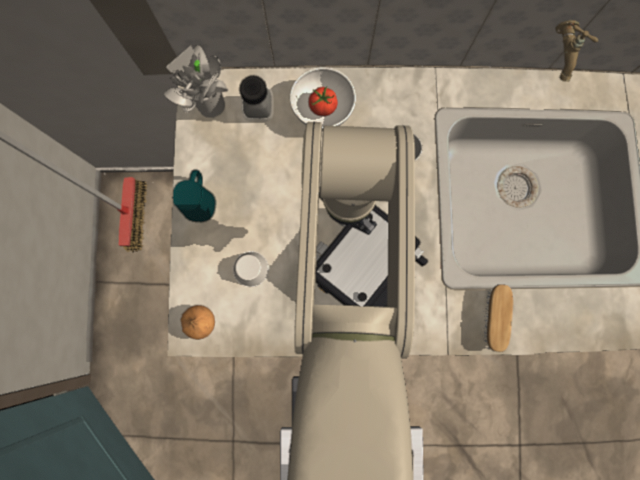

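View pics/w4.png

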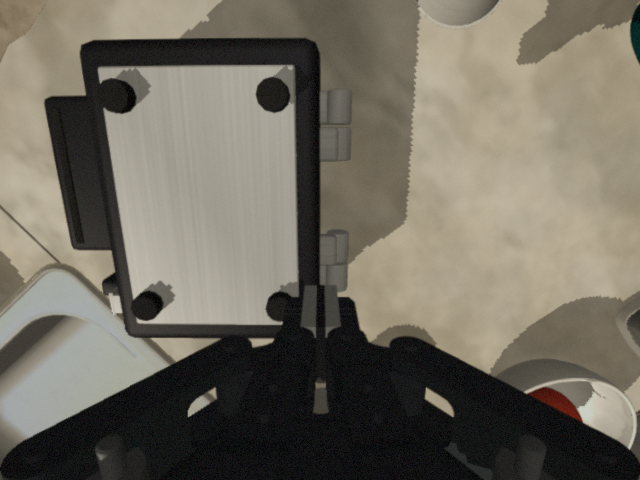

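Top view: bowl now at (250,268), upright; mug, glass, onion unmoved. Wrist view: lip at (78,170) and lock at (112,295). Refine the grill pose from the wrist depth.

Run:
```python
from h import *
from bench import *
d=snapshot("top");X=cloud(d)
p=np.zeros(X.shape[:2],bool);p[245:292,225:277]=1
for lo in(8,35):
    q=X[p&(X[...,2]>lo)];c,r=cv2.minEnclosingCircle(q[:,:2].astype(np.float32));print("bowl grill",Ginv(GR,np.array(c)),r)
d=snapshot("wrist");np.savez("pics/w5.npz",**{k:np.array(v) for k,v in d.items()});X=cloud(d)
g=np.dstack([Ginv(GR,X[...,:2].reshape(-1,2)).reshape(480,640,2),X[...,2]])
pl=(g[...,2]>92)&(g[...,2]<104);pl[:,330:]=0;pl[340:]=0
pl=cv2.morphologyEx(pl.astype(np.uint8),cv2.MORPH_OPEN,np.ones((5,5)))>0
print("plate",np.nanpercentile(g[pl],[0.5,2,50,98,99.5],axis=0).round(1).tolist(),cv2.minAreaRect(g[pl][:,:2].astype(np.float32)))
lp=(g[...,2]>78)&(g[...,2]<88);lp[:,120:]=0;lp=cv2.morphologyEx(lp.astype(np.uint8),cv2.MORPH_OPEN,np.ones((5,5)))>0
print("lip",cv2.minAreaRect(g[lp][:,:2].astype(np.float32)),np.nanmedian(g[lp][:,2]))
t=np.zeros(lp.shape,bool);t[270:325,95:135]=1
for r in range(272,325,4):print(r,[tuple(np.round(g[r,c]).astype(int)) if g[r,c,2]==g[r,c,2] else None for c in range(102,132,6)])
```

```text
bowl grill [[ 98.6285843  172.87733798]] 39.06168746948242
bowl grill [[ 98.69887817 172.45580996]] 31.498523712158203
plate [[-162.1, -95.2, 93.0], [-159.1, -90.3, 93.9], [-88.9, 20.3, 98.5], [-19.9, 99.9, 100.1], [-17.4, 102.2, 100.7]] ((-90.19501495361328, 2.415008544921875), (201.90774536132812, 147.22618103027344), 89.89009094238281)
lip ((-185.1243133544922, 19.03643798828125), (108.83161163330078, 32.36973571777344), 89.22462463378906) 83.40056773631527
272 [(np.int64(-231), np.int64(-81), np.int64(-2)), (np.int64(-224), np.int64(-81), np.int64(0)), (np.int64(-158), np.int64(-43), np.int64(96)), (np.int64(-154), np.int64(-43), np.int64(96)), (np.int64(-147), np.int64(-41), np.int64(100))]
276 [(np.int64(-231), np.int64(-85), np.int64(-1)), (np.int64(-225), np.int64(-86), np.int64(-1)), (np.int64(-158), np.int64(-46), np.int64(96)), (np.int64(-154), np.int64(-45), np.int64(97)), (np.int64(-148), np.int64(-45), np.int64(99))]
280 [(np.int64(-231), np.int64(-90), np.int64(0)), (np.int64(-200), np.int64(-73), np.int64(38)), (np.int64(-160), np.int64(-50), np.int64(94)), (np.int64(
[... 2026 characters left out ...]
, np.int64(-128), np.int64(4)), (np.int64(-181), np.int64(-88), np.int64(78)), (np.int64(-176), np.int64(-88), np.int64(78)), (np.int64(-160), np.int64(-79), np.int64(95)), (np.int64(-148), np.int64(-71), np.int64(108))]
320 [(np.int64(-237), np.int64(-133), np.int64(4)), (np.int64(-230), np.int64(-132), np.int64(5)), (np.int64(-224), np.int64(-132), np.int64(4)), (np.int64(-161), np.int64(-82), np.int64(95)), (np.int64(-156), np.int64(-81), np.int64(96))]
324 [(np.int64(-236), np.int64(-136), np.int64(6)), (np.int64(-231), np.int64(-137), np.int64(4)), (np.int64(-224), np.int64(-136), np.int64(6)), (np.int64(-162), np.int64(-86), np.int64(94)), (np.int64(-156), np.int64(-85), np.int64(96))]
```

```bash
python3 -m jog '[{"tx":-0.2,"ty":-0.25,"tz":0,"ax":0,"ay":0,"az":0,"hand":0},{"tx":-0.4,"ty":-0.45,"tz":0,"ax":0,"ay":0,"az":0,"hand":0},{"tx":-0.55,"ty":-0.65,"tz":0,"ax":0,"ay":0,"az":0,"hand":0},{"tx":-0.69,"ty":-0.85,"tz":0.1,"ax":0,"ay":0,"az":0,"hand":0},{"tx":-0.69,"ty":-1,"tz":0.2,"ax":0,"ay":0,"az":0,"hand":0}]'
python3 -m jog '[{"tx":0,"ty":-0.2,"tz":0.1,"ax":0,"ay":0,"az":0,"hand":0},{"tx":0,"ty":-0.3,"tz":0.3,"ax":0,"ay":0,"az":0,"hand":0},{"tx":0,"ty":-0.3,"tz":0.5,"ax":0,"ay":0,"az":0,"hand":0},{"tx":0,"ty":-0.3,"tz":0.6,"ax":0,"ay":0,"az":0,"hand":0},{"tx":0,"ty":-0.3,"tz":0.6,"ax":0,"ay":0,"az":0,"hand":0}]'
python3 - <<'E'
from h import *
from bench import *
st((-205,-125,37))
d=snapshot("wrist");cv2.imwrite("pics/w6.png",d["pixels"][:,:,::-1])
E
```

```text
time: 5.55
tool_pos: [579.8, -159.1, 337.6]
tcp_rot: [180.0, 0.2, 141.0]
ft_force: [-0.2, -0.1, -0.0]
finger_gap: -0.3
time: 5.97
tool_pos: [548.4, -189.5, 241.6]
tcp_rot: [-179.9, -0.5, 141.0]
ft_force: [-1.4, 0.0, -0.8]
finger_gap: 0.2
t 5.97 rpy [-179.9   -0.5  141. ] tip grill [-202.5 -118.8] z 68.6 F [-1.4  0.  -0.8] gap 0.2 q [-24.1  12.5  97.3   0.   70.7 -75.2]
 shift mm [-6.5 -2.4 31.5]  units [-0.043 -0.016  0.21 ] turn units [0. 0. 0.]
```

View pics/w6.png

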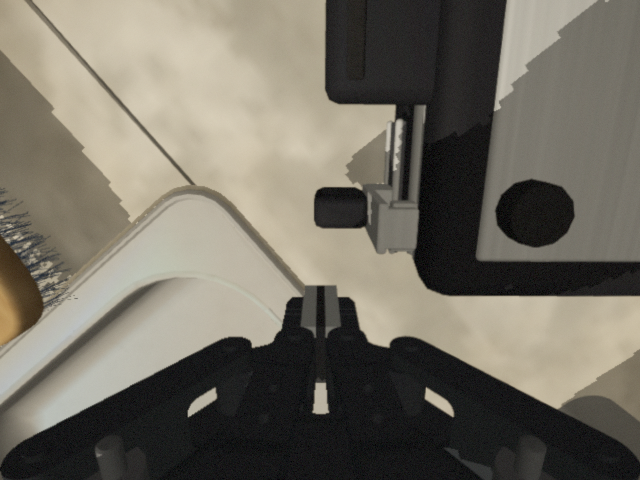

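Tab at (340,207), finger tips at (320,300) in line with it; clear of the strip. Lower, then push +y.

```bash
python3 -m jog '[{"tx":0,"ty":0,"tz":0.1,"ax":0,"ay":0,"az":0,"hand":0},{"tx":0,"ty":0,"tz":0.21,"ax":0,"ay":0,"az":0,"hand":0},{"tx":0,"ty":0,"tz":0.21,"ax":0,"ay":0,"az":0,"hand":0},{"tx":0.04,"ty":0,"tz":0.21,"ax":0,"ay":0,"az":0,"hand":0},{"tx":0.08,"ty":0,"tz":0.21,"ax":0,"ay":0,"az":0,"hand":0}]'
python3 -m jog '[{"tx":0.03,"ty":0,"tz":0,"ax":0,"ay":0,"az":0,"hand":0},{"tx":0.06,"ty":0,"tz":0,"ax":0,"ay":0,"az":0,"hand":0},{"tx":0.09,"ty":0,"tz":0,"ax":0,"ay":0,"az":0,"hand":0},{"tx":0.12,"ty":0,"tz":0,"ax":0,"ay":0,"az":0,"hand":0},{"tx":0.14,"ty":0,"tz":0,"ax":0,"ay":0,"az":0,"hand":0}]'
python3 - <<'E'
from h import *
st((-205,-79,37))
E
```

```text
time: 6.43
tool_pos: [541.7, -183.4, 217.3]
tcp_rot: [180.0, 0.1, 141.1]
ft_force: [0.5, -0.6, 0.5]
finger_gap: -0.1
time: 6.85
tool_pos: [524.7, -170.5, 216.3]
tcp_rot: [180.0, 0.1, 141.0]
ft_force: [1.3, -0.1, 1.0]
finger_gap: -0.1
t 6.85 rpy [1.80e+02 1.00e-01 1.41e+02] tip grill [-202.3  -90.3] z 43.3 F [ 1.3 -0.1  1. ] gap -0.1 q [-23.3  10.  103.1   0.   66.8 -74.3]
 shift mm [11.3 -2.7  6.3]  units [ 0.075 -0.018  0.042] turn units [0. 0. 0.]
```

```bash
python3 -m jog '[{"tx":0.02,"ty":0,"tz":0.03,"ax":0,"ay":0,"az":0,"hand":0},{"tx":0.04,"ty":0,"tz":0.03,"ax":0,"ay":0,"az":0,"hand":0},{"tx":0.06,"ty":0,"tz":0.03,"ax":0,"ay":0,"az":0,"hand":0},{"tx":0.08,"ty":0,"tz":0.03,"ax":0,"ay":0,"az":0,"hand":0},{"tx":0.08,"ty":0,"tz":0.03,"ax":0,"ay":0,"az":0,"hand":0}]'
python3 - <<'E'
from h import *
from bench import *
st((-205,-79,37))
d=snapshot("wrist");cv2.imwrite("pics/w7.png",d["pixels"][:,:,::-1])
E
```

```text
time: 7.27
tool_pos: [515.3, -164.3, 212.4]
tcp_rot: [-179.9, 0.1, 141.0]
ft_force: [-6.6, -7.0, 10.8]
finger_gap: 0.1
t 7.27 rpy [-1.799e+02  1.000e-01  1.410e+02] tip grill [-203.7  -79.2] z 39.4 F [-6.6 -7.  10.8] gap 0.1 q [-2.31e+01  8.80e+00  1.05e+02 -1.00e-01  6.62e+01 -7.40e+01]
 shift mm [ 0.2 -1.3  2.4]  units [ 0.002 -0.008  0.016] turn units [0. 0. 0.]
```

View pics/w7.png

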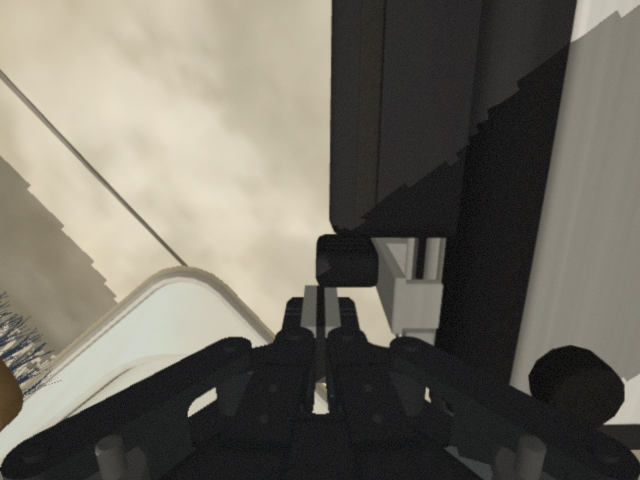

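Fingers are on the tab at (345,262), but the gripper senses a push outward and upward (about 10 N), probably a knuckle against the strip; shift out a little and go on.

```bash
python3 -m jog '[{"tx":0,"ty":-0.035,"tz":-0.01,"ax":0,"ay":0,"az":0,"hand":0},{"tx":0,"ty":-0.035,"tz":-0.01,"ax":0,"ay":0,"az":0,"hand":0},{"tx":0.02,"ty":-0.035,"tz":-0.01,"ax":0,"ay":0,"az":0,"hand":0},{"tx":0.02,"ty":-0.035,"tz":-0.01,"ax":0,"ay":0,"az":0,"hand":0}]'
python3 - <<'E'
from h import *
from bench import *
st((-205,-79,37))
d=snapshot("wrist");cv2.imwrite("pics/w8.png",d["pixels"][:,:,::-1])
d=snapshot("side");cv2.imwrite("pics/s8.png",d["pixels"][:,:,::-1])
X=cloud(d);g=np.dstack([Ginv(GR,X[...,:2].reshape(-1,2)).reshape(480,640,2),X[...,2]])
m=(g[...,0]<-182)&(g[...,0]>-215)&(g[...,1]>-100)&(g[...,1]<-40)&(g[...,2]>15)&(g[...,2]<52)
print(m.sum(),np.nanpercentile(g[m],[2,50,98],axis=0).round(1).tolist())
E
```

```text
time: 7.65
tool_pos: [511.1, -166.8, 213.8]
tcp_rot: [180.0, 0.4, 141.0]
ft_force: [9.9, -10.6, -3.0]
finger_gap: -0.2
t 7.65 rpy [180.    0.4 141. ] tip grill [-208.   -78.3] z 40.8 F [  9.9 -10.6  -3. ] gap -0.2 q [-2.350e+01  8.000e+00  1.056e+02 -1.000e-01  6.600e+01 -7.450e+01]
 shift mm [-0.7  3.   3.8]  units [-0.004  0.02   0.025] turn units [0. 0. 0.]
100 [[-214.6, -90.4, 19.6], [-205.7, -61.6, 36.5], [-201.0, -54.0, 51.4]]
```

View pics/s8.png

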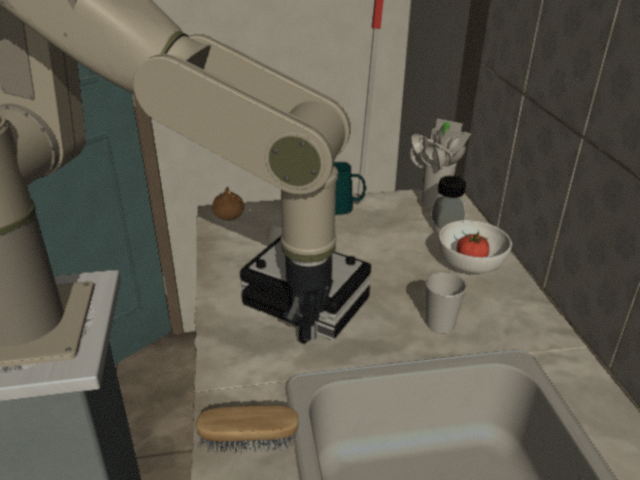

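View pics/w8.png

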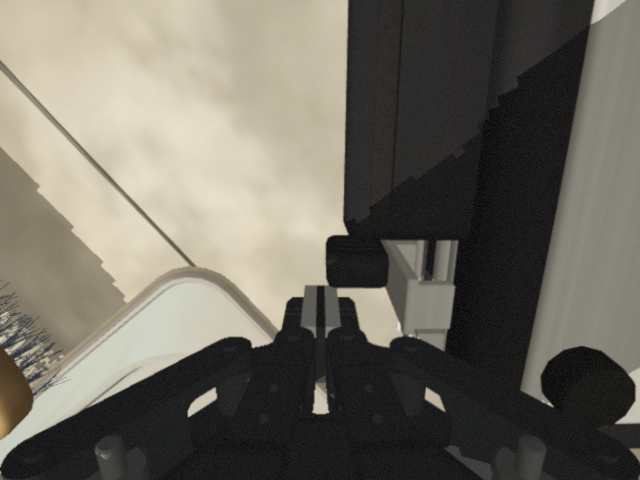

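The reading (about 14 N back along −y) shows the slide is at its stop, with the tab face at y ≈ −67, which is full travel. I back off and work out whether a tilted pose under the lip is reachable.

```bash
python3 -m jog '[{"tx":-0.1,"ty":0,"tz":0,"ax":0,"ay":0,"az":0,"hand":0},{"tx":-0.15,"ty":-0.1,"tz":-0.2,"ax":0,"ay":0,"az":0,"hand":0},{"tx":-0.1,"ty":-0.3,"tz":-0.4,"ax":0,"ay":0,"az":0,"hand":0},{"tx":0.1,"ty":-0.45,"tz":-0.6,"ax":0,"ay":0,"az":0,"hand":0},{"tx":0.3,"ty":-0.6,"tz":-0.6,"ax":0,"ay":0,"az":0,"hand":0}]'
cat > ik.py <<'E'
from h import *
from scipy.optimize import least_squares
D=np.array([[7.5,85.3,600,403.6],[1.3,91.8,np.hypot(357.6,430.7),404.3],[19.2,71.8,np.hypot(668.6,96.9),403.9],[35.2,74.8,np.hypot(708.9,64.4),180.9],[25.4,87.7,np.hypot(632.6,128.3),186.3],[16.4,99.3,np.hypot(542.9,201.6),184.5],[7.5,89.1,np.hypot(592.7,21.9),367.1],[12.5,97.3,np.hypot(548.4,189.5),241.6],[8.8,105,np.hypot(515.3,164.3),212.4]])
a2=np.radians(D[:,0]);a3=np.radians(D[:,0]+D[:,1]);n=len(D);o=np.ones(n);z=0*o
# unknown: a,h',L2,L3,b
A=np.r_[np.c_[o,z,np.sin(a2),np.sin(a3),np.cos(a3)],np.c_[z,o,np.cos(a2),np.cos(a3),-np.sin(a3)]]
sol,res,_,_=np.linalg.lstsq(A,np.r_[D[:,2],D[:,3]],rcond=None)
a,hp,L2,L3,b=sol
def ori(q):
    e=Ro.from_euler
    return e("ZYZYZ",[q[0],q[1]+q[2],q[3],q[4],q[5]+90],degrees=True).as_matrix()
def fk(q,d):
    t2=np.radians(q[1]);t3=np.radians(q[1]+q[2]);R=ori(q)
    r=a+L2*np.sin(t2)+L3*np.sin(t3)+b*np.cos(t3);zz=hp+d+L2*np.cos(t2)+L3*np.cos(t3)-b*np.sin(t3)
    c=np.radians(q[0]);return np.array([r*np.cos(c),r*np.sin(c),zz])+d*R[:,2],R
lo=np.array([-169.43,-51.17,1.28,-76.62,0,-152.29]);hi=np.array([169.43,129.36,143.12,256.62,156.53,152.29])
def ik(tip,R,d=100,seeds=6):
    p=tip-173*R[:,2];best=None;rng=np.random.default_rng(0)
    for k in range(seeds):
        q0=np.array([-25,8,105,0,70,-70.]) if k==0 else lo+(hi-lo)*rng.uniform(.2,.8,6)
        def f(q):
            P,Q=fk(q,d);return np.r_[(P-p)/5,(Ro.from_matrix(Q.T@R).as_rotvec())*20]
        s=least_squares(f,np.clip(q0,lo+1,hi-1),bounds=(lo,hi))
        if best is None or s.cost<best.cost-1e-6:best=s
    return best.x,best.cost
E
python3 - <<'E'
from ik import *
print(sol.round(1), np.abs(A@sol-np.r_[D[:,2],D[:,3]]).max().round(2))
st()
yawg=51
for d in(80,120):
  for name,base in(("toolx=+gy",141),("x=-gy",-39),("x=gx,y=-gy",51),("x=-gx",231)):
    for phi in(70,55,45,30,0):
      # tool down with yaw base, then tilt about grill y axis so z-> +gx
      R0=Ro.from_euler("xyz",[180,0,base],degrees=True).as_matrix()
      gy=np.array([-np.sin(np.radians(51)),np.cos(np.radians(51)),0])
      R=Ro.from_rotvec(-np.radians(phi)*gy).as_matrix()@R0
      tip=np.r_[G(GR,[-188,18])[0],50]
      q,c=ik(tip,R,d);print(d,name,phi,"z dir gx",(R[:,2]@np.r_[np.cos(np.radians(51)),np.sin(np.radians(51)),0]).round(2),q.round(0),c.round(3))
E
```

```text
time: 8.17
tool_pos: [421.1, -208.3, 306.8]
tcp_rot: [180.0, 0.3, 141.0]
ft_force: [-0.4, -1.2, 2.5]
finger_gap: -0.1
[  2.9 128.1 366.2 552.9  60.5] 1.63
t 8.17 rpy [180.    0.3 141. ] tip grill [-296.8  -34.3] z 133.8 F [-0.4 -1.2  2.5] gap -0.1 q [-32.6  -9.3 112.3   0.   76.7 -83.6]Traceback (most recent call last):
  File "<stdin>", line 13, in <module>
  File "ik.py", line 23, in ik
    s=least_squares(f,np.clip(q0,lo+1,hi-1),bounds=(lo,hi))
    return func(*args, **kwargs)
    vector_fun = VectorFunction(
        fun_wrapped,
    ...<6 lines>...
        workers=workers
    )
    self._update_fun()
    ~~~~~~~~~~~~~~~~^^
    self.f = self.fun_wrapped(xp_copy(self.x))
             ~~~~~~~~~~~~~~~~^^^^^^^^^^^^^^^^^
    return np.atleast_1d(self.fun(x))
                         ~~~~~~~~^^^
    return self.f(x, *self.args, **self.kwargs)
           ~~~~~~^^^^^^^^^^^^^^^^^^^^^^^^^^^^^^
  File "ik.py", line 22, in f
    P,Q=fk(q,d);return np.r_[(P-p)/5,(Ro.from_matrix(Q.T@R).as_rotvec())*20]
        ~~^^^^^
  File "ik.py", line 13, in fk
    t2=np.radians(q[1]);t3=np.radians(q[1]+q[2]);R=ori(q)
                                                   ~~~^^^
  File "ik.py", line 11, in ori
    return e("ZYZYZ",[q[0],q[1]+q[2],q[3],q[4],q[5]+90],degrees=True).as_matrix()
           ~^^^^^^^^^^^^^^^^^^^^^^^^^^^^^^^^^^^^^^^^^^^^^^^^^^^^^^^^^
  File "scipy/spatial/transform/_rotation.pyx", line 1413, in scipy.spatial.transform._rotation.Rotation.from_euler
ValueError: Expected axis specification to be a non-empty string of upto 3 characters, got ZYZYZ
```

```bash
python3 - <<'E'
s=open("ik.py").read().replace('return e("ZYZYZ",[q[0],q[1]+q[2],q[3],q[4],q[5]+90],degrees=True).as_matrix()','return (e("ZYZ",[q[0],q[1]+q[2],q[3]],degrees=True)*e("YZ",[q[4],q[5]+90],degrees=True)).as_matrix()')
s+='''
gyv=np.array([-np.sin(GR[1]),np.cos(GR[1]),0]);gxv=np.array([np.cos(GR[1]),np.sin(GR[1]),0])
def Rphi(phi,base=141): return Ro.from_rotvec(-np.radians(phi)*gyv).as_matrix()@Ro.from_euler("xyz",[180,0,base],degrees=True).as_matrix()
'''
open("ik.py","w").write(s)
E
python3 - <<'E'
from ik import *
d=100
for name,base in(("toolx=+gy",141),("x=-gy",-39),("x=gx,y=-gy",51),("x=-gx",231)):
    for phi in(70,55,45,30,0):
      R=Rphi(phi,base)
      tip=np.r_[G(GR,[-188,18])[0],50]
      q,c=ik(tip,R,d);print(d,name,phi,(R[:,2]@gxv).round(2),q.round(0),c.round(3))
E
```

```text
100 toolx=+gy 70 0.94 [ -45.   11.  125.   72.   80. -136.] 0.0
100 toolx=+gy 55 0.82 [ -41.    1.  127.   60.   70. -123.] 0.0
100 toolx=+gy 45 0.71 [ -36.   -4.  127.   51.   66. -113.] 0.0
100 toolx=+gy 30 0.5 [-28.  -9. 125.  34.  62. -96.] 0.0
100 toolx=+gy 0 0.0 [-11.  -5. 118.   0.  67. -62.] 0.0
100 x=-gy 70 0.94 [-45.  11. 125.  72.  80.  44.] 0.0
100 x=-gy 55 0.82 [-41.   1. 127.  60.  70.  57.] 0.0
100 x=-gy 45 0.71 [-36.  -4. 127.  51.  66.  67.] 0.0
100 x=-gy 30 0.5 [-28.  -9. 125.  34.  62.  84.] 0.0
100 x=-gy 0 -0.0 [-11.  -5. 118.  -0.  67. 118.] 0.0
100 x=gx,y=-gy 70 0.94 [-45.  11. 125.  72.  80. -46.] 0.0
100 x=gx,y=-gy 55 0.82 [-41.   1. 127.  60.  70. -33.] 0.0
100 x=gx,y=-gy 45 0.71 [-36.  -4. 127.  51.  66. -23.] 0.0
100 x=gx,y=-gy 30 0.5 [-28.  -9. 125.  34.  62.  -6.] 0.0
100 x=gx,y=-gy 0 -0.0 [-11.  -5. 118.  -0.  67.  28.] 0.0
100 x=-gx 70 0.94 [-45.  11. 125.  72.  80. 134.] 0.0
100 x=-gx 55 0.82 [-41.   1. 127.  60.  70. 147.] 0.0
100 x=-gx 45 0.71 [-37.  -4. 127.  53.  66. 152.] 0.917
100 x=-gx 30 0.5 [-31.  -8. 127.  46.  61. 152.] 17.932
100 x=-gx 0 0.0 [ -11.   -5.  118.   -0.   67. -152.] 0.002
```

```bash
python3 -m jog '[{"tx":0,"ty":-0.1,"tz":0,"ax":0,"ay":0,"az":0.15,"hand":0},{"tx":0.1,"ty":-0.2,"tz":0,"ax":0,"ay":0,"az":0.3,"hand":0},{"tx":0.2,"ty":-0.3,"tz":0,"ax":0,"ay":0,"az":0.45,"hand":0},{"tx":0.3,"ty":-0.3,"tz":0,"ax":0,"ay":0,"az":0.6,"hand":0},{"tx":0.35,"ty":-0.3,"tz":0,"ax":0,"ay":0,"az":0.75,"hand":0}]'
python3 -m jog '[{"tx":0,"ty":0,"tz":0,"ax":0,"ay":0,"az":0.15,"hand":0},{"tx":0,"ty":0,"tz":0,"ax":0,"ay":0,"az":0.3,"hand":0},{"tx":0,"ty":0,"tz":0,"ax":0,"ay":0,"az":0.45,"hand":0},{"tx":0,"ty":0,"tz":0,"ax":0,"ay":0,"az":0.6,"hand":0},{"tx":0,"ty":0,"tz":0,"ax":0,"ay":0,"az":0.75,"hand":0}]'
python3 - <<'E'
from ik import *
from bench import *
rp=Ro.from_matrix(Rphi(0,51)).as_euler("xyz",degrees=True);print(rp)
st((-300,18,100),rpy=rp)
rp=Ro.from_matrix(Rphi(55,51)).as_euler("xyz",degrees=True);print(rp)
st((-250,18,90),rpy=rp)
d=snapshot("top");cv2.imwrite("pics/t9.png",d["pixels"][:,:,::-1])
d=snapshot("wrist");cv2.imwrite("pics/w9.png",d["pixels"][:,:,::-1])
E
```

```text
time: 8.58
tool_pos: [349.1, -208.3, 301.2]
tcp_rot: [-179.9, -0.1, 106.9]
ft_force: [-0.3, 0.5, 0.1]
finger_gap: 0.0
time: 9.0
tool_pos: [350.5, -208.5, 301.5]
tcp_rot: [-179.9, -0.0, 73.2]
ft_force: [0.6, 0.9, 0.4]
finger_gap: -0.1
[180.   0.  51.]
t 9.0 rpy [-179.9   -0.    73.2] tip grill [-341.5   21.8] z 128.5 F [0.6 0.9 0.4] gap -0.1 q [-38.  -19.7 121.4   0.   78.4 -21.1]
 shift mm [37.1 18.9 28.5]  units [0.247 0.126 0.19 ] turn units [-0.003 -0.001  0.493]
[180. -55.  51.]
t 9.0 rpy [-179.9   -0.    73.2] tip grill [-341.5   21.8] z 128.5 F [0.6 0.9 0.4] gap -0.1 q [-38.  -19.7 121.4   0.   78.4 -21.1]
 shift mm [-47.9 -15.6 112.2]  units [-0.319 -0.104  0.748] turn units [-0.239  1.206  0.453]
```

View pics/w9.png

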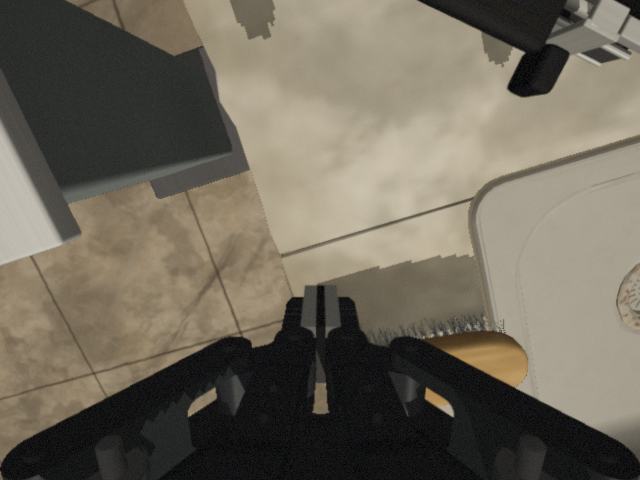

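The wrist view shows the tab (540,70) right beside the lip, so the slide is fully across. A brush is near (450,360). I check its clearance from the tilted hand.

Run:
```python
from h import *
d=np.load("pics/top0.npz");X=cloud(d)
m=np.zeros(X.shape[:2],bool);m[280:355,475:520]=1;m&=X[...,2]>15
g=Ginv(GR,X[m][:,:2]);print(np.percentile(g,[1,99],axis=0).round(),X[m].max(0).round(),X[m].min(0).round(), "r")
print(g[g[:,1]>np.percentile(g[:,1],97)].mean(0))
print("counter front edge x at col 300..420",[X[r,330].round() for r in(345,352,356,360)])
print("cart",[X[r,340].round() for r in(380,400,425,435,450)])
```

```text
[[-453. -152.]
 [-360.  -23.]] [ 469. -301.   54.] [ 321. -360.   15.] r
[-433.23804705  -24.63432135]
counter front edge x at col 300..420 [array([336.,  46.,  -4.]), array([321.,  47.,   0.]), array([310.,  46., -21.]), array([ 223.,   30., -918.])]
cart [array([ 156.,   -6., -817.]), array([ 109.,    1., -647.]), array([ 109.,   16., -237.]), array([136.,  25.,   1.]), array([106.,  26.,  15.])]
```

View pics/t9.png

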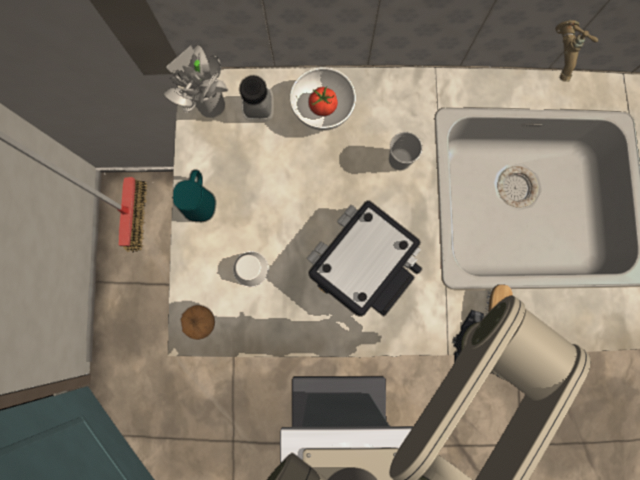

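```bash
python3 -m jog '[{"tx":-0.04,"ty":-0.01,"tz":0.05,"ax":-0.024,"ay":0.12,"az":0.045,"hand":0},{"tx":-0.08,"ty":-0.03,"tz":0.1,"ax":-0.048,"ay":0.24,"az":0.09,"hand":0},{"tx":-0.12,"ty":-0.04,"tz":0.15,"ax":-0.072,"ay":0.36,"az":0.135,"hand":0},{"tx":-0.16,"ty":-0.05,"tz":0.2,"ax":-0.096,"ay":0.48,"az":0.18,"hand":0},{"tx":-0.2,"ty":-0.05,"tz":0.25,"ax":-0.12,"ay":0.6,"az":0.225,"hand":0}]'
python3 - <<'E'
from ik import *
rp=[180,-55,51]
st((-250,18,70),rpy=rp)
E
```

```text
time: 9.52
tool_pos: [335.0, -235.6, 264.5]
tcp_rot: [176.6, -27.6, 64.2]
ft_force: [0.1, 1.2, -0.1]
finger_gap: -0.1
t 9.52 rpy [176.6 -27.6  64.2] tip grill [-292.1   24.8] z 111.4 F [ 0.1  1.2 -0.1] gap -0.1 q [-54.3 -12.7 122.4  26.   82.  -34. ]
 shift mm [-60.5 -10.4  75.4]  units [-0.403 -0.069  0.503] turn units [-0.122  0.599  0.24 ]
```

```bash
python3 -m jog '[{"tx":-0.08,"ty":-0.01,"tz":0.1,"ax":-0.024,"ay":0.12,"az":0.048,"hand":0},{"tx":-0.16,"ty":-0.03,"tz":0.2,"ax":-0.048,"ay":0.24,"az":0.096,"hand":0},{"tx":-0.24,"ty":-0.04,"tz":0.3,"ax":-0.072,"ay":0.36,"az":0.144,"hand":0},{"tx":-0.32,"ty":-0.05,"tz":0.4,"ax":-0.096,"ay":0.48,"az":0.192,"hand":0},{"tx":-0.4,"ty":-0.07,"tz":0.5,"ax":-0.12,"ay":0.6,"az":0.24,"hand":0}]'
python3 - <<'E'
from ik import *
from bench import *
rp=[180,-55,51]
st((-230,18,45),rpy=rp)
d=snapshot("side");cv2.imwrite("pics/s10.png",d["pixels"][:,:,::-1])
d=snapshot("wrist");cv2.imwrite("pics/w10.png",d["pixels"][:,:,::-1])
E
```

```text
time: 9.93
tool_pos: [321.3, -249.8, 169.5]
tcp_rot: [179.9, -55.0, 51.0]
ft_force: [-0.2, -0.6, 0.9]
finger_gap: 0.1
t 9.93 rpy [179.9 -55.   51. ] tip grill [-250.3   17.9] z 70.2 F [-0.2 -0.6  0.9] gap 0.1 q [-65.9   7.4 122.9  47.2  84.9 -46.9]
 shift mm [-9.1  0.1 31.1]  units [-0.06   0.001  0.208] turn units [0.002 0.    0.   ]
```

View pics/s10.png

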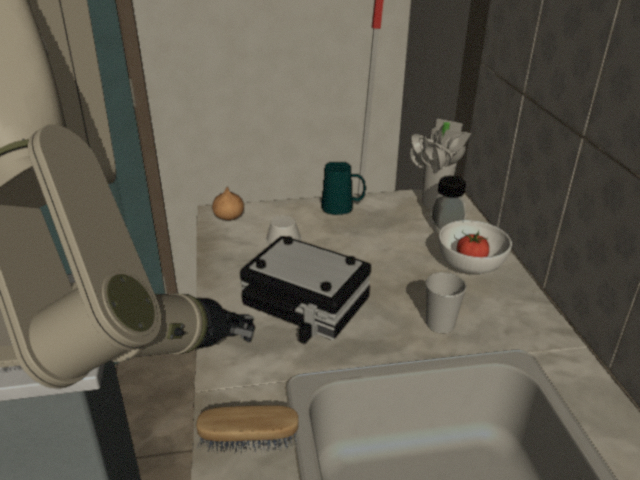

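View pics/w10.png

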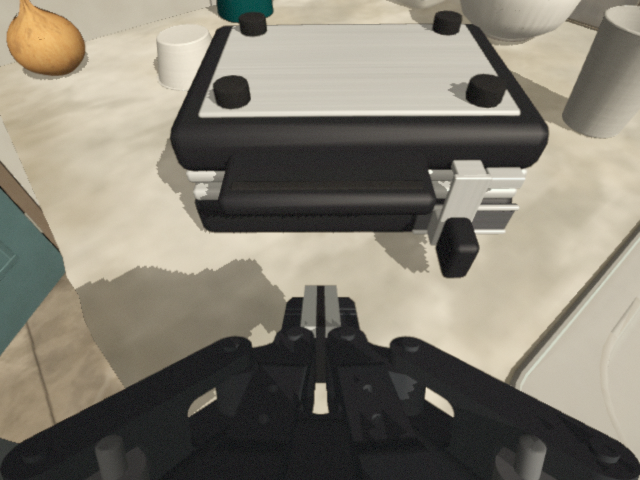

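The wrist view shows the lip centred at (325,195), and the fingertips at (320,300) aim at its middle; the tab is clear of it. Now slide the fingertips under the lip.

```bash
cat > plan.py <<'E'
from ik import *
import sys
def tip(th,phi,s,lead=0):
    """edge contact: finger's upper face (11 mm off axis) under lip edge, tip s mm beyond"""
    t=np.radians(th);E=np.array([-201*np.cos(t)+14*np.sin(t),55+201*np.sin(t)+14*np.cos(t)])
    p=np.radians(phi);n=np.array([np.cos(p),np.sin(p)]);dd=np.array([np.sin(p),-np.cos(p)])
    return E-(11-lead)*n+s*dd
def plan(rows,y=18):
    """rows: (tipx,tipz,phi)"""
    from bench import sense
    st();s=sense();p=np.array(s["tool_pos"]);R=Ro.from_euler("xyz",s["tcp_rot"],degrees=True).as_matrix()
    for x,z,phi in rows:
        R2=Rphi(phi,51);w=np.r_[G(GR,[x,y])[0],z]-173*R2[:,2]
        d=R.T@(w-p)/150;r=Ro.from_matrix(R.T@R2).as_rotvec(degrees=True)/45
        print("tip",np.round([x,z,phi],1),"T",d.round(3),"A",r.round(3))
E
python3 -c "
from plan import *
plan([(-225,45,55),(-205,42,55),(-189,42,55),(-189,46,55)]);print(tip(0,55,22),tip(10,49,22))"
```

```text
t 10.03 rpy [-179.   -55.1   50.1] tip grill [-249.5   21.6] z 67.0 F [-1.   0.  -0.3] gap 0.2 q [-65.9   7.8 123.1  47.1  84.8 -46.8]
tip [-225   45   55] T [-0.024  0.02   0.218] A [-0.006 -0.002 -0.012]
tip [-205   42   55] T [0.035 0.02  0.338] A [-0.006 -0.002 -0.012]
tip [-189   42   55] T [0.096 0.02  0.426] A [-0.006 -0.002 -0.012]
tip [-189   46   55] T [0.118 0.02  0.411] A [-0.006 -0.002 -0.012]
[-189.28799583   47.37064591] [-186.12832242   80.95548823]
```

```bash
python3 -m jog '[{"tx":-0.03,"ty":0.01,"tz":0.11,"ax":0,"ay":0,"az":0,"hand":0},{"tx":-0.03,"ty":0.01,"tz":0.22,"ax":0,"ay":0,"az":0,"hand":0},{"tx":0.02,"ty":0.01,"tz":0.32,"ax":0,"ay":0,"az":0,"hand":0},{"tx":0.07,"ty":0.01,"tz":0.41,"ax":0,"ay":0,"az":0,"hand":0},{"tx":0.07,"ty":0.01,"tz":0.41,"ax":0,"ay":0,"az":0,"hand":0}]'
python3 -c "
from plan import *
plan([(*tip(t,55-t*.6,22),55-t*.6) for t in (0,3,6,9,12)])
from bench import *
d=snapshot('wrist');cv2.imwrite('pics/w11.png',d['pixels'][:,:,::-1])"
```

```text
time: 10.45
tool_pos: [359.0, -205.1, 143.9]
tcp_rot: [-180.0, -54.6, 51.2]
ft_force: [-0.7, 0.7, 0.3]
finger_gap: 0.1
t 10.45 rpy [-180.   -54.6   51.2] tip grill [-192.4   17.6] z 43.8 F [-0.7  0.7  0.3] gap 0.1 q [-58.4   9.2 124.7  51.7  78.2 -46. ]
tip [-189.3   47.4   55. ] T [ 0.024 -0.006  0.003] A [-0.004  0.008  0.003]
tip [-189.    57.5   53.2] T [ 0.117 -0.006 -0.034] A [-0.004 -0.032  0.003]
tip [-188.1   67.6   51.4] T [ 0.211 -0.006 -0.067] A [-0.004 -0.072  0.003]
tip [-186.7   77.6   49.6] T [ 0.307 -0.006 -0.095] A [-0.004 -0.112  0.003]
tip [-184.8   87.6   47.8] T [ 0.405 -0.006 -0.119] A [-0.004 -0.152  0.003]
```

View pics/w11.png

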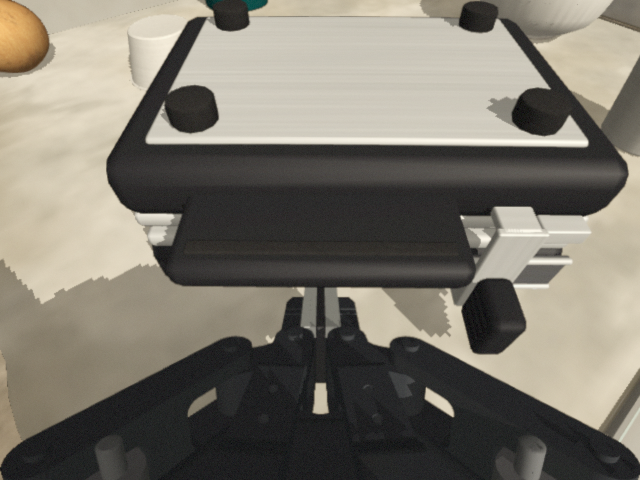

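Fingertips are under the lip edge (row 287). I lift gently and watch the force.

```bash
python3 -m jog '[{"tx":0.03,"ty":0,"tz":0,"ax":0,"ay":0,"az":0,"hand":0},{"tx":0.07,"ty":0,"tz":-0.015,"ax":0,"ay":0,"az":0,"hand":0},{"tx":0.12,"ty":0,"tz":-0.03,"ax":0,"ay":-0.03,"az":0,"hand":0},{"tx":0.16,"ty":0,"tz":-0.05,"ax":0,"ay":-0.05,"az":0,"hand":0},{"tx":0.2,"ty":0,"tz":-0.065,"ax":0,"ay":-0.07,"az":0,"hand":0}]'
python3 -c "
from plan import *
plan([(*tip(t,55-t*.6,22),55-t*.6) for t in (9,12,15,18,21)])
from bench import *
d=snapshot('wrist');cv2.imwrite('pics/w12.png',d['pixels'][:,:,::-1])
d=snapshot('side');cv2.imwrite('pics/s12.png',d['pixels'][100:460,100:500,::-1])"
```

```text
time: 10.92
tool_pos: [363.8, -200.1, 174.3]
tcp_rot: [-179.8, -51.4, 50.8]
ft_force: [0.8, 0.1, -4.4]
finger_gap: 0.2
t 10.92 rpy [-179.8  -51.4   50.8] tip grill [-191.3   16.5] z 66.4 F [ 0.8  0.1 -4.4] gap 0.2 q [-56.6   2.8 125.7  49.6  78.3 -40.3]
tip [-186.7   77.6   49.6] T [ 0.115 -0.011 -0.022] A [-0.    -0.041 -0.003]
tip [-184.8   87.6   47.8] T [ 0.21  -0.011 -0.051] A [-0.    -0.081 -0.003]
tip [-182.3   97.4   46. ] T [ 0.308 -0.011 -0.076] A [-0.    -0.121 -0.003]
tip [-179.4  107.    44.2] T [ 0.406 -0.011 -0.097] A [-0.    -0.161 -0.003]
tip [-175.9  116.4   42.4] T [ 0.506 -0.012 -0.113] A [-0.    -0.201 -0.003]
```

View pics/s12.png

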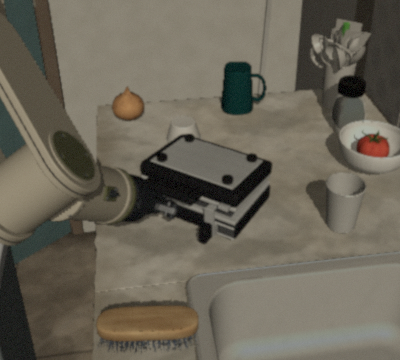

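View pics/w12.png

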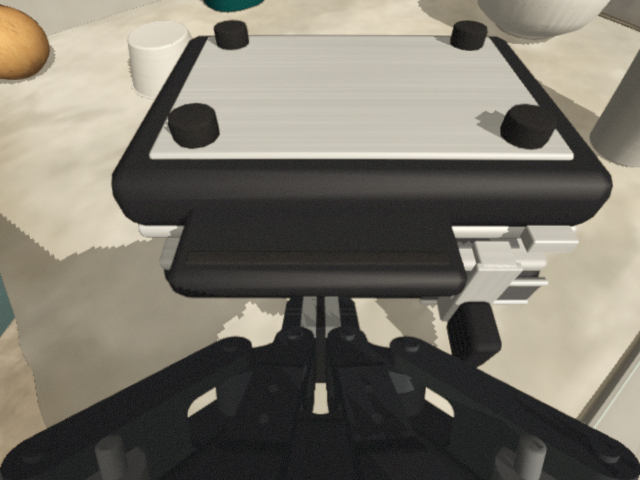

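The lid has risen about 5° with 4 N. Continue along the arc.

```bash
python3 -m jog '[{"tx":0.11,"ty":0,"tz":0.01,"ax":0,"ay":-0.04,"az":0,"hand":0},{"tx":0.2,"ty":0,"tz":-0.02,"ax":0,"ay":-0.08,"az":0,"hand":0},{"tx":0.3,"ty":0,"tz":-0.04,"ax":0,"ay":-0.12,"az":0,"hand":0},{"tx":0.4,"ty":0,"tz":-0.06,"ax":0,"ay":-0.16,"az":0,"hand":0},{"tx":0.5,"ty":0,"tz":-0.08,"ax":0,"ay":-0.2,"az":0,"hand":0}]'
python3 -c "
from plan import *
plan([(*tip(t,55-t*.6,26),55-t*.6) for t in (24,27,30,33,36)])"
```

```text
time: 11.43
tool_pos: [387.3, -171.2, 240.2]
tcp_rot: [-179.8, -42.4, 50.7]
ft_force: [-1.4, -1.9, -3.0]
finger_gap: -0.4
t 11.43 rpy [-179.8  -42.4   50.7] tip grill [-172.6   16.5] z 112.5 F [-1.4 -1.9 -3. ] gap -0.4 q [-48.8  -9.8 126.1  43.   77.1 -24.8]
tip [-169.4  122.6   40.6] T [ 0.099 -0.011 -0.035] A [-0.001 -0.041 -0.004]
tip [-165.   131.6   38.8] T [ 0.196 -0.011 -0.057] A [-0.001 -0.081 -0.004]
tip [-160.2  140.2   37. ] T [ 0.295 -0.012 -0.076] A [-0.001 -0.121 -0.004]
tip [-154.9  148.6   35.2] T [ 0.395 -0.012 -0.089] A [-0.001 -0.161 -0.004]
tip [-149.3  156.7   33.4] T [ 0.495 -0.013 -0.098] A [-0.001 -0.201 -0.004]
```

```bash
python3 -m jog '[{"tx":0.1,"ty":0,"tz":-0.03,"ax":0,"ay":-0.04,"az":0,"hand":0},{"tx":0.2,"ty":0,"tz":-0.055,"ax":0,"ay":-0.08,"az":0,"hand":0},{"tx":0.3,"ty":0,"tz":-0.075,"ax":0,"ay":-0.12,"az":0,"hand":0},{"tx":0.4,"ty":0,"tz":-0.09,"ax":0,"ay":-0.16,"az":0,"hand":0},{"tx":0.5,"ty":0,"tz":-0.1,"ax":0,"ay":-0.2,"az":0,"hand":0}]'
python3 -c "
from plan import *
plan([(*tip(t,55-t*.6,26),55-t*.6) for t in (36,39,42,45,48,51)])
from bench import *
d=snapshot('side');cv2.imwrite('pics/s13.png',d['pixels'][60:460,100:500,::-1])"
```

```text
time: 11.85
tool_pos: [416.0, -135.8, 301.8]
tcp_rot: [-179.8, -33.5, 50.8]
ft_force: [-0.9, -0.9, -3.6]
finger_gap: 0.3
t 11.85 rpy [-179.8  -33.5   50.8] tip grill [-148.4   16.6] z 157.5 F [-0.9 -0.9 -3.6] gap 0.3 q [-39.1 -16.8 122.6  34.5  77.   -8.8]
tip [-149.3  156.7   33.4] T [-0.006 -0.011  0.001] A [-0.002 -0.002 -0.004]
tip [-143.1  164.5   31.6] T [ 0.093 -0.012 -0.019] A [-0.002 -0.042 -0.004]
tip [-136.6  171.9   29.8] T [ 0.192 -0.012 -0.034] A [-0.002 -0.082 -0.004]
tip [-129.7  178.9   28. ] T [ 0.293 -0.012 -0.045] A [-0.002 -0.122 -0.004]
tip [-122.5  185.6   26.2] T [ 0.393 -0.013 -0.051] A [-0.002 -0.162 -0.004]
tip [-114.9  191.8   24.4] T [ 0.494 -0.013 -0.053] A [-0.002 -0.202 -0.004]
```

View pics/s13.png

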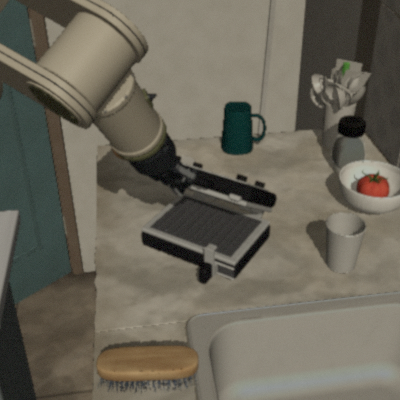

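The lid is at about 36° and follows the fingers. Continue.

```bash
python3 -m jog '[{"tx":0.1,"ty":0,"tz":-0.02,"ax":0,"ay":-0.04,"az":0,"hand":0},{"tx":0.2,"ty":0,"tz":-0.035,"ax":0,"ay":-0.08,"az":0,"hand":0},{"tx":0.3,"ty":0,"tz":-0.045,"ax":0,"ay":-0.12,"az":0,"hand":0},{"tx":0.4,"ty":0,"tz":-0.05,"ax":0,"ay":-0.16,"az":0,"hand":0},{"tx":0.5,"ty":0,"tz":-0.053,"ax":0,"ay":-0.2,"az":0,"hand":0}]'
python3 -c "
from plan import *
plan([(*tip(t,55-t*.6,26),55-t*.6) for t in (51,54,57,60,63,66)])"
```

```text
time: 12.32
tool_pos: [452.7, -91.1, 349.5]
tcp_rot: [-179.8, -24.5, 50.8]
ft_force: [-1.5, -2.4, -3.2]
finger_gap: 0.1
t 12.32 rpy [-179.8  -24.5   50.8] tip grill [-114.2   16.4] z 192.1 F [-1.5 -2.4 -3.2] gap 0.1 q [-27.6 -17.1 116.1  24.7  77.3   6.8]
tip [-114.9  191.8   24.4] T [-0.003 -0.014 -0.   ] A [-0.004 -0.002 -0.004]
tip [-107.   197.6   22.6] T [ 0.097 -0.014 -0.013] A [-0.004 -0.042 -0.004]
tip [-98.8 203.   20.8] T [ 0.198 -0.015 -0.021] A [-0.004 -0.082 -0.003]
tip [-90.3 207.9  19. ] T [ 0.299 -0.015 -0.025] A [-0.004 -0.122 -0.003]
tip [-81.6 212.4  17.2] T [ 0.401 -0.015 -0.024] A [-0.004 -0.162 -0.003]
tip [-72.7 216.3  15.4] T [ 0.502 -0.016 -0.018] A [-0.004 -0.202 -0.003]
```

```bash
python3 -m jog '[{"tx":0.1,"ty":0,"tz":-0.013,"ax":0,"ay":-0.04,"az":0,"hand":0},{"tx":0.2,"ty":0,"tz":-0.021,"ax":0,"ay":-0.08,"az":0,"hand":0},{"tx":0.3,"ty":0,"tz":-0.025,"ax":0,"ay":-0.12,"az":0,"hand":0},{"tx":0.4,"ty":0,"tz":-0.024,"ax":0,"ay":-0.16,"az":0,"hand":0},{"tx":0.5,"ty":0,"tz":-0.018,"ax":0,"ay":-0.2,"az":0,"hand":0}]'
python3 -c "
from plan import *
plan([(*tip(t,55-t*.6,26),55-t*.6) for t in (66,69,72,75,78,81)])
from bench import *
d=snapshot('side');cv2.imwrite('pics/s14.png',d['pixels'][60:460,100:500,::-1])"
```

```text
time: 12.73
tool_pos: [495.3, -39.1, 382.9]
tcp_rot: [-179.8, -15.5, 50.9]
ft_force: [-1.4, -2.6, -1.2]
finger_gap: -0.1
t 12.73 rpy [-179.8  -15.5   50.9] tip grill [-72.6  16.2] z 216.2 F [-1.4 -2.6 -1.2] gap -0.1 q [-15.9 -12.2 107.4  14.6  79.2  21.1]
tip [-72.7 216.3  15.4] T [ 0.001 -0.016 -0.001] A [-0.005 -0.002 -0.003]
tip [-63.5 219.8  13.6] T [ 0.102 -0.017 -0.007] A [-0.005 -0.042 -0.003]
tip [-54.2 222.8  11.8] T [ 0.204 -0.017 -0.007] A [-0.005 -0.082 -0.003]
tip [-44.8 225.3  10. ] T [ 0.305 -0.017 -0.004] A [-0.005 -0.122 -0.003]
tip [-35.3 227.2   8.2] T [ 0.405 -0.017  0.005] A [-0.005 -0.162 -0.003]
tip [-25.6 228.7   6.4] T [ 0.506 -0.017  0.018] A [-0.005 -0.202 -0.003]
```

View pics/s14.png

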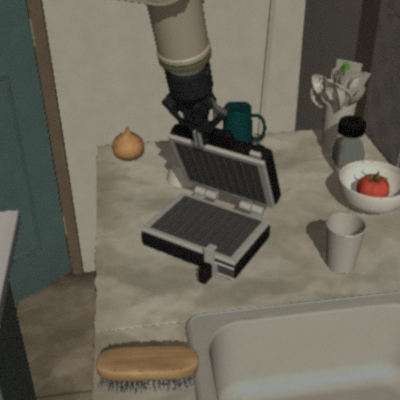

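```bash
python3 -m jog '[{"tx":0.1,"ty":0,"tz":-0.007,"ax":0,"ay":-0.04,"az":0,"hand":0},{"tx":0.2,"ty":0,"tz":-0.007,"ax":0,"ay":-0.08,"az":0,"hand":0},{"tx":0.3,"ty":0,"tz":-0.004,"ax":0,"ay":-0.12,"az":0,"hand":0},{"tx":0.4,"ty":0,"tz":0.005,"ax":0,"ay":-0.16,"az":0,"hand":0},{"tx":0.5,"ty":0,"tz":0.018,"ax":0,"ay":-0.2,"az":0,"hand":0}]'
cat >> plan.py <<'E'
def tip2(th,rho,half=11,press=0):
    """phi=0: lower +x corner of the fingertip on lip underside at radius rho (offset 14)"""
    t=np.radians(th);er=np.array([-np.cos(t),np.sin(t)]);et=np.array([np.sin(t),np.cos(t)])
    P=np.array([0,55])+rho*er+(14+press)*et
    return P-np.array([half,0])
E
python3 -c "
from plan import *
plan([(*tip(t,55-t*.6,26),55-t*.6) for t in (81,84,87,90)]+[(*tip2(t,190-0*t),0) for t in (90,95,100,110)])"
```

```text
time: 13.2
tool_pos: [541.2, 17.3, 400.3]
tcp_rot: [-179.7, -6.5, 50.9]
ft_force: [-1.4, -3.1, -0.5]
finger_gap: 0.1
t 13.2 rpy [-179.7   -6.5   50.9] tip grill [-26.5  16.1] z 228.4 F [-1.4 -3.1 -0.5] gap 0.1 q [-5.6 -3.5 97.1  5.6 83.1 33. ]
tip [-25.6 228.7   6.4] T [ 0.008 -0.018 -0.001] A [-0.006 -0.002 -0.002]
tip [-16.  229.6   4.6] T [ 0.109 -0.018  0.001] A [-0.006 -0.042 -0.002]
tip [ -6.3 230.    2.8] T [ 0.209 -0.018  0.007] A [-0.006 -0.082 -0.002]
tip [  3.5 229.8   1. ] T [ 0.31  -0.018  0.018] A [-0.006 -0.122 -0.002]
tip [  3. 245.   0.] T [ 0.338 -0.019 -0.08 ] A [-0.006 -0.144 -0.002]
tip [ 19.5 243.1   0. ] T [ 0.446 -0.019 -0.055] A [-0.006 -0.144 -0.002]
tip [ 35.8 239.7   0. ] T [ 0.551 -0.019 -0.021] A [-0.006 -0.144 -0.002]
tip [ 67.1 228.8   0. ] T [ 0.751 -0.019  0.076] A [-0.006 -0.144 -0.002]
```

```bash
python3 -m jog '[{"tx":0.11,"ty":-0.01,"tz":0,"ax":0,"ay":-0.04,"az":0,"hand":0},{"tx":0.21,"ty":-0.01,"tz":-0.02,"ax":0,"ay":-0.08,"az":0,"hand":0},{"tx":0.32,"ty":-0.01,"tz":-0.03,"ax":0,"ay":-0.12,"az":0,"hand":0},{"tx":0.4,"ty":-0.01,"tz":-0.04,"ax":0,"ay":-0.144,"az":0,"hand":0},{"tx":0.5,"ty":-0.01,"tz":-0.03,"ax":0,"ay":-0.144,"az":0,"hand":0}]'
python3 -c "
from plan import *
plan([(*tip2(t,180+(t-95)*.18),0) for t in (97,100,104,108,112,116,120)])
from bench import *
d=snapshot('side');cv2.imwrite('pics/s15.png',d['pixels'][60:460,100:500,::-1])"
```

```text
time: 13.62
tool_pos: [586.8, 75.5, 413.2]
tcp_rot: [-179.7, 0.0, 51.0]
ft_force: [-1.9, -1.9, -0.6]
finger_gap: 0.1
t 13.62 rpy [-179.7    0.    51. ] tip grill [27.9 17.6] z 240.2 F [-1.9 -1.9 -0.6] gap 0.1 q [ 2.3  6.1 85.9  0.2 88.3 41.3]
tip [ 24.9 232.3   0. ] T [-0.02  -0.009  0.052] A [-0.007  0.    -0.001]
tip [ 34.2 230.7   0. ] T [ 0.042 -0.009  0.063] A [-0.007  0.    -0.001]
tip [ 46.5 227.8   0. ] T [ 0.124 -0.009  0.082] A [-0.007  0.    -0.001]
tip [ 58.7 224.1   0. ] T [ 0.205 -0.009  0.107] A [-0.007  0.    -0.001]
tip [ 70.6 219.5   0. ] T [ 0.284 -0.009  0.138] A [-0.007  0.    -0.001]
tip [ 82.1 214.    0. ] T [ 0.361 -0.009  0.174] A [-0.007  0.    -0.001]
tip [ 93.4 207.8   0. ] T [ 0.436 -0.009  0.216] A [-0.007  0.    -0.001]
```

View pics/s15.png

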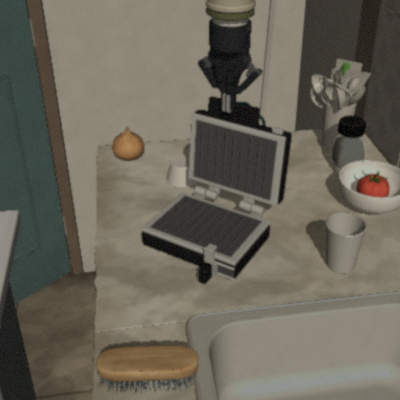

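```bash
python3 -c "
from plan import *
plan([(*tip2(t,187+(t-98)*.07),0) for t in (101,104,107,110,113)])"
```

```text
t 13.67 rpy [-179.7   -0.2   51. ] tip grill [30.5 18. ] z 239.9 F [-1.4  0.5  0.1] gap -0.2 q [ 2.4  6.2 85.7  0.3 88.2 41.4]
tip [ 38.5 236.1   0. ] T [ 0.056 -0.007  0.026] A [-0.008 -0.003  0.   ]
tip [ 47.9 233.5   0. ] T [ 0.119 -0.007  0.043] A [-0.008 -0.003  0.   ]
tip [ 57.2 230.3   0. ] T [ 0.181 -0.006  0.065] A [-0.008 -0.003  0.   ]
tip [ 66.4 226.7   0. ] T [ 0.242 -0.006  0.089] A [-0.008 -0.003  0.   ]
tip [ 75.4 222.6   0. ] T [ 0.302 -0.006  0.116] A [-0.008 -0.003  0.   ]
```

```bash
python3 -m jog '[{"tx":0.06,"ty":0,"tz":0.026,"ax":0,"ay":0,"az":0,"hand":0},{"tx":0.12,"ty":0,"tz":0.043,"ax":0,"ay":0,"az":0,"hand":0},{"tx":0.18,"ty":0,"tz":0.065,"ax":0,"ay":0,"az":0,"hand":0},{"tx":0.24,"ty":0,"tz":0.09,"ax":0,"ay":0,"az":0,"hand":0},{"tx":0.3,"ty":0,"tz":0.116,"ax":0,"ay":0,"az":0,"hand":0}]'
python3 -c "
from plan import *
plan([(*tip2(t,187+(t-98)*.07),0) for t in (113,116,119,122,125,128)])"
```

```text
time: 14.08
tool_pos: [615.6, 111.2, 395.9]
tcp_rot: [-179.8, -0.1, 50.9]
ft_force: [-0.1, -1.3, -0.1]
finger_gap: -0.2
t 14.08 rpy [-1.798e+02 -1.000e-01  5.090e+01] tip grill [74.  17.1] z 222.9 F [-0.1 -1.3 -0.1] gap -0.2 q [ 5.5 11.6 81.5  0.2 86.9 44.6]
tip [ 75.4 222.6   0. ] T [ 0.011 -0.009  0.002] A [-0.004 -0.002 -0.002]
tip [ 84.1 218.1   0. ] T [ 0.069 -0.009  0.033] A [-0.004 -0.002 -0.002]
tip [ 92.6 213.1   0. ] T [ 0.126 -0.009  0.066] A [-0.004 -0.002 -0.002]
tip [100.9 207.6   0. ] T [ 0.181 -0.009  0.103] A [-0.004 -0.002 -0.002]
tip [108.8 201.7   0. ] T [ 0.234 -0.009  0.142] A [-0.004 -0.002 -0.002]
tip [116.5 195.4   0. ] T [ 0.284 -0.009  0.184] A [-0.004 -0.002 -0.002]
```

```bash
python3 -m jog '[{"tx":0.07,"ty":0,"tz":0.033,"ax":0,"ay":0,"az":0,"hand":0},{"tx":0.126,"ty":0,"tz":0.066,"ax":0,"ay":0,"az":0,"hand":0},{"tx":0.18,"ty":0,"tz":0.103,"ax":0,"ay":0,"az":0,"hand":0},{"tx":0.234,"ty":0,"tz":0.142,"ax":0,"ay":0,"az":0,"hand":0},{"tx":0.284,"ty":0,"tz":0.184,"ax":0,"ay":0,"az":0,"hand":0}]'
python3 -c "
from plan import *
plan([(*tip2(t,187+(t-98)*.07),0) for t in (128,131,134,137,140,143)])
from bench import *
d=snapshot('side');cv2.imwrite('pics/s16.png',d['pixels'][60:460,100:500,::-1])
d=snapshot('wrist');cv2.imwrite('pics/w16.png',d['pixels'][:,:,::-1])"
```

```text
time: 14.5
tool_pos: [642.4, 144.9, 368.2]
tcp_rot: [-179.8, -0.1, 50.9]
ft_force: [-1.0, -1.4, -0.2]
finger_gap: 0.2
t 14.5 rpy [-1.798e+02 -1.000e-01  5.090e+01] tip grill [117.2  17.6] z 195.2 F [-1.  -1.4 -0.2] gap 0.2 q [ 8.2 17.5 77.6  0.2 85.  47.2]
tip [116.5 195.4   0. ] T [-0.003 -0.007 -0.001] A [-0.004 -0.002 -0.001]
tip [123.8 188.7   0. ] T [ 0.046 -0.006  0.043] A [-0.004 -0.002 -0.001]
tip [130.7 181.6   0. ] T [ 0.092 -0.006  0.091] A [-0.004 -0.002 -0.001]
tip [137.3 174.2   0. ] T [ 0.136 -0.006  0.14 ] A [-0.004 -0.002 -0.001]
tip [143.5 166.4   0. ] T [ 0.177 -0.006  0.192] A [-0.004 -0.002 -0.001]
tip [149.3 158.3   0. ] T [ 0.216 -0.006  0.247] A [-0.004 -0.002 -0.001]
```

View pics/s16.png

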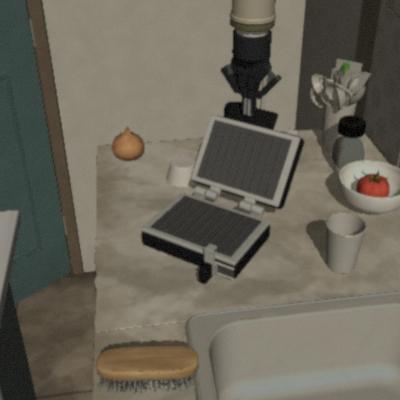

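View pics/w16.png

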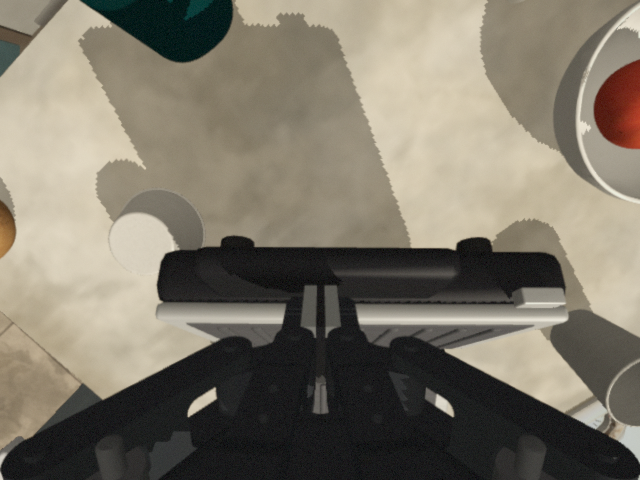

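Lid about 125°, tips on the lip; bowl (155,230) well clear. Continue.

```bash
python3 -m jog '[{"tx":0.046,"ty":0,"tz":0.043,"ax":0,"ay":0,"az":0,"hand":0},{"tx":0.092,"ty":0,"tz":0.09,"ax":0,"ay":0,"az":0,"hand":0},{"tx":0.136,"ty":0,"tz":0.14,"ax":0,"ay":0,"az":0,"hand":0},{"tx":0.177,"ty":0,"tz":0.192,"ax":0,"ay":0,"az":0,"hand":0},{"tx":0.216,"ty":0,"tz":0.245,"ax":0,"ay":0,"az":0,"hand":0}]'
python3 -c "
from plan import *
plan([(*tip2(t,187+(t-98)*.07),0) for t in (143,146,149,152,155,158)])"
```

```text
time: 15.02
tool_pos: [662.8, 169.9, 331.5]
tcp_rot: [-179.8, -0.1, 50.9]
ft_force: [-0.3, -0.9, 0.3]
finger_gap: -0.0
t 15.02 rpy [-1.798e+02 -1.000e-01  5.090e+01] tip grill [149.5  17.4] z 158.5 F [-0.3 -0.9  0.3] gap -0.0 q [10.  22.7 75.1  0.2 82.3 49.1]
tip [149.3 158.3   0. ] T [ 0.001 -0.007  0.002] A [-0.003 -0.003 -0.002]
tip [154.6 149.8   0. ] T [ 0.037 -0.007  0.058] A [-0.003 -0.003 -0.002]
tip [159.6 141.2   0. ] T [ 0.069 -0.007  0.116] A [-0.003 -0.003 -0.002]
tip [164.  132.2   0. ] T [ 0.099 -0.007  0.176] A [-0.003 -0.003 -0.002]
tip [168. 123.   0.] T [ 0.125 -0.007  0.237] A [-0.003 -0.003 -0.002]
tip [171.5 113.6   0. ] T [ 0.149 -0.007  0.3  ] A [-0.003 -0.003 -0.002]
```

```bash
python3 -m jog '[{"tx":0.037,"ty":0,"tz":0.058,"ax":0,"ay":0,"az":0,"hand":0},{"tx":0.07,"ty":0,"tz":0.116,"ax":0,"ay":0,"az":0,"hand":0},{"tx":0.1,"ty":0,"tz":0.176,"ax":0,"ay":0,"az":0,"hand":0},{"tx":0.125,"ty":0,"tz":0.237,"ax":0,"ay":0,"az":0,"hand":0},{"tx":0.145,"ty":0,"tz":0.29,"ax":0,"ay":0,"az":0,"hand":0}]'
python3 -c "
from plan import *
plan([(*tip2(t,187+(t-98)*.07),0) for t in (158,160,162,164,166,168)])
from bench import *
d=snapshot('side');cv2.imwrite('pics/s17.png',d['pixels'][60:460,100:500,::-1])
d=snapshot('wrist');cv2.imwrite('pics/w17.png',d['pixels'][:,:,::-1])"
```

```text
time: 15.43
tool_pos: [676.1, 186.8, 287.4]
tcp_rot: [-179.8, -0.1, 50.9]
ft_force: [-0.3, -0.7, 0.8]
finger_gap: 0.2
t 15.43 rpy [-1.798e+02 -1.000e-01  5.090e+01] tip grill [170.8  17.8] z 114.4 F [-0.3 -0.7  0.8] gap 0.2 q [11.2 27.2 74.   0.2 78.9 50.2]
tip [171.5 113.6   0. ] T [ 0.006 -0.006  0.005] A [-0.004 -0.002 -0.002]
tip [173.6 107.3   0. ] T [ 0.02  -0.005  0.048] A [-0.004 -0.002 -0.002]
tip [175.4 100.9   0. ] T [ 0.032 -0.005  0.091] A [-0.004 -0.002 -0.002]
tip [177.1  94.4   0. ] T [ 0.043 -0.005  0.134] A [-0.004 -0.002 -0.002]
tip [178.5  87.8   0. ] T [ 0.052 -0.005  0.178] A [-0.004 -0.002 -0.002]
tip [179.6  81.2   0. ] T [ 0.06  -0.005  0.222] A [-0.004 -0.002 -0.002]
```

View pics/s17.png

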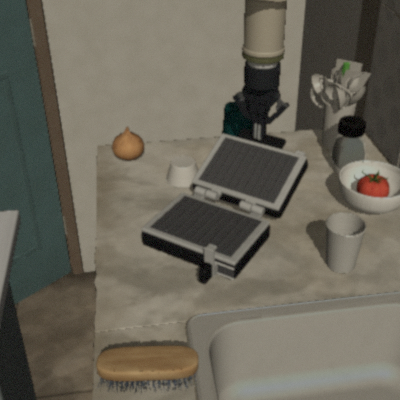

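View pics/w17.png

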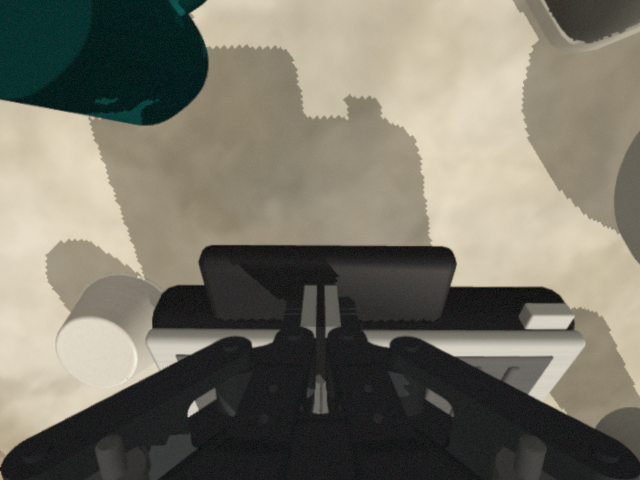

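Tips on the lip's underside (320,290), lid near 155°. Continue, slower.

```bash
python3 -m jog '[{"tx":0.02,"ty":0,"tz":0.048,"ax":0,"ay":0,"az":0,"hand":0},{"tx":0.032,"ty":0,"tz":0.09,"ax":0,"ay":0,"az":0,"hand":0},{"tx":0.043,"ty":0,"tz":0.134,"ax":0,"ay":0,"az":0,"hand":0},{"tx":0.052,"ty":0,"tz":0.178,"ax":0,"ay":0,"az":0,"hand":0},{"tx":0.06,"ty":0,"tz":0.22,"ax":0,"ay":0,"az":0,"hand":0}]'
python3 -c "
from plan import *
plan([(*tip2(t,187+(t-98)*.07),0) for t in (168,170,172,174,176,178)])"
```

```text
time: 15.95
tool_pos: [681.7, 193.6, 255.2]
tcp_rot: [-179.8, -0.1, 50.9]
ft_force: [-1.5, -1.0, 0.5]
finger_gap: -0.3
t 15.95 rpy [-1.798e+02 -1.000e-01  5.090e+01] tip grill [179.7  17.6] z 82.2 F [-1.5 -1.   0.5] gap -0.3 q [11.7 29.9 73.9  0.2 76.3 50.7]
tip [179.6  81.2   0. ] T [ 0.001 -0.006  0.007] A [-0.004 -0.002 -0.002]
tip [180.6  74.6   0. ] T [ 0.007 -0.006  0.051] A [-0.004 -0.002 -0.002]
tip [181.3  67.9   0. ] T [ 0.012 -0.006  0.096] A [-0.004 -0.002 -0.002]
tip [181.7  61.2   0. ] T [ 0.015 -0.006  0.14 ] A [-0.004 -0.002 -0.002]
tip [182.   54.5   0. ] T [ 0.017 -0.006  0.185] A [-0.004 -0.002 -0.002]
tip [182.   47.7   0. ] T [ 0.017 -0.005  0.23 ] A [-0.004 -0.002 -0.002]
```

```bash
python3 -m jog '[{"tx":0.007,"ty":0,"tz":0.04,"ax":0,"ay":0,"az":0,"hand":0},{"tx":0.012,"ty":0,"tz":0.08,"ax":0,"ay":0,"az":0,"hand":0},{"tx":0.015,"ty":0,"tz":0.12,"ax":0,"ay":0,"az":0,"hand":0},{"tx":0.017,"ty":0,"tz":0.15,"ax":0,"ay":0,"az":0,"hand":0},{"tx":0.017,"ty":0,"tz":0.18,"ax":0,"ay":0,"az":0,"hand":0}]'
python3 -m jog '[{"tx":0,"ty":0,"tz":0.02,"ax":0,"ay":0,"az":0,"hand":0},{"tx":0,"ty":0,"tz":0.04,"ax":0,"ay":0,"az":0,"hand":0},{"tx":0,"ty":0,"tz":0.06,"ax":0,"ay":0,"az":0,"hand":0},{"tx":0,"ty":0,"tz":0.075,"ax":0,"ay":0,"az":0,"hand":0},{"tx":0,"ty":0,"tz":0.085,"ax":0,"ay":0,"az":0,"hand":0}]'
python3 -c "
from plan import *
st()
from bench import *
d=snapshot('side');cv2.imwrite('pics/s18.png',d['pixels'][60:460,100:500,::-1])"
```

```text
time: 16.37
tool_pos: [683.2, 195.6, 228.2]
tcp_rot: [-179.8, -0.1, 50.9]
ft_force: [-0.8, 0.0, 0.8]
finger_gap: -0.2
time: 16.78
tool_pos: [683.2, 195.6, 215.9]
tcp_rot: [-179.8, -0.1, 50.9]
ft_force: [-1.1, -0.5, 0.3]
finger_gap: -0.2
t 16.78 rpy [-1.798e+02 -1.000e-01  5.090e+01] tip grill [182.2  17.7] z 42.9 F [-1.1 -0.5  0.3] gap -0.2 q [11.8 32.5 74.7  0.2 72.9 50.8]
```

View pics/s18.png

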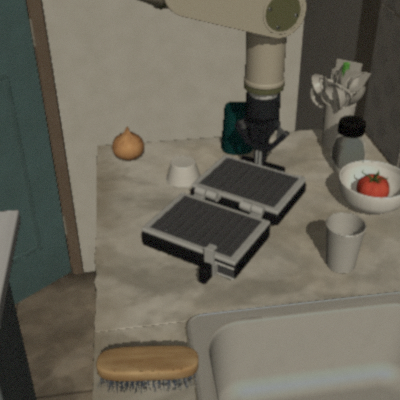

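```bash
python3 -m jog '[{"tx":0,"ty":0,"tz":0.01,"ax":0,"ay":0,"az":0,"hand":0},{"tx":0,"ty":0,"tz":0.02,"ax":0,"ay":0,"az":0,"hand":0},{"tx":0,"ty":0,"tz":0.02,"ax":0,"ay":0,"az":0,"hand":0}]'
```

```text
time: 17.08
tool_pos: [683.4, 195.7, 214.5]
tcp_rot: [-179.9, -0.1, 50.9]
ft_force: [-4.1, -1.1, 7.8]
finger_gap: 0.1
```

```bash
python3 -m jog '[{"tx":0,"ty":0,"tz":0.01,"ax":0,"ay":0,"az":0,"hand":0},{"tx":0,"ty":0,"tz":0.015,"ax":0,"ay":0,"az":0,"hand":0},{"tx":0,"ty":0,"tz":0.015,"ax":0,"ay":0,"az":0,"hand":0}]'
```

```text
time: 17.33
tool_pos: [683.5, 195.7, 214.3]
tcp_rot: [-179.9, -0.1, 50.9]
ft_force: [-11.6, -3.7, 19.8]
finger_gap: 0.1
```

The force climbs with no motion, so the lid is at its stop. I retreat straight up and away.

```bash
python3 -m jog '[{"tx":0,"ty":0,"tz":-0.1,"ax":0,"ay":0,"az":0,"hand":0},{"tx":0,"ty":0,"tz":-0.3,"ax":0,"ay":0,"az":0,"hand":0},{"tx":0,"ty":0,"tz":-0.55,"ax":0,"ay":0,"az":0,"hand":0},{"tx":0,"ty":0,"tz":-0.8,"ax":0,"ay":0,"az":0,"hand":0},{"tx":0,"ty":0,"tz":-1,"ax":0,"ay":0,"az":0,"hand":0}]'
python3 -m jog '[{"tx":-0.2,"ty":-0.2,"tz":-0.15,"ax":0,"ay":0,"az":0,"hand":0},{"tx":-0.4,"ty":-0.4,"tz":-0.3,"ax":0,"ay":0,"az":0,"hand":0},{"tx":-0.6,"ty":-0.6,"tz":-0.3,"ax":0,"ay":0,"az":0,"hand":0},{"tx":-0.8,"ty":-0.8,"tz":-0.3,"ax":0,"ay":0,"az":0,"hand":0},{"tx":-1,"ty":-1,"tz":-0.3,"ax":0,"ay":0,"az":0,"hand":0}]'
python3 -m jog '[{"tx":-0.2,"ty":-0.2,"tz":0,"ax":0,"ay":0,"az":0,"hand":0},{"tx":-0.4,"ty":-0.4,"tz":0,"ax":0,"ay":0,"az":0,"hand":0},{"tx":-0.6,"ty":-0.6,"tz":0,"ax":0,"ay":0,"az":0,"hand":0},{"tx":-0.8,"ty":-0.8,"tz":0,"ax":0,"ay":0,"az":0,"hand":0},{"tx":-1,"ty":-1,"tz":0,"ax":0,"ay":0,"az":0,"hand":0}]'
```

```text
time: 17.75
tool_pos: [683.6, 195.2, 364.8]
tcp_rot: [-179.9, -0.2, 50.9]
ft_force: [1.3, 0.6, -0.2]
finger_gap: -0.1
time: 18.17
tool_pos: [484.6, 174.4, 407.1]
tcp_rot: [-179.9, -0.2, 50.9]
ft_force: [-0.7, -0.1, 1.8]
finger_gap: -0.1
time: 18.58
tool_pos: [277.2, 152.7, 406.1]
tcp_rot: [-179.9, -0.2, 50.9]
ft_force: [0.3, -0.3, 2.5]
finger_gap: -0.3
```

Run:
```python
from h import *
from bench import *
d=snapshot("top");cv2.imwrite("pics/t19.png",d["pixels"][:,:,::-1]);X=cloud(d)
d2=snapshot("side");cv2.imwrite("pics/s19.png",d2["pixels"][:,:,::-1]);Y=cloud(d2)
for nm,C in(("top",X),("side",Y)):
    g=np.dstack([Ginv(GR,C[...,:2].reshape(-1,2)).reshape(480,640,2),C[...,2]])
    for lab,a,b,c,e in(("inner",20,160,-95,95),("lip",170,196,-30,65),("low",-155,-20,-95,95)):
        m=(g[...,0]>a)&(g[...,0]<b)&(g[...,1]>c)&(g[...,1]<e)&(g[...,2]<150)
        print(nm,lab,m.sum(),np.nanpercentile(g[m][:,2],[5,50,95]).round(1))
    m=(g[...,0]>20)&(g[...,0]<160)&(abs(g[...,1])<95)&(g[...,2]<150)
    P=g[m];c=np.linalg.lstsq(np.c_[P[:,:2],np.ones(len(P))],P[:,2],rcond=None)[0];print("slope deg",np.degrees(np.arctan(c[:2])),c[2])
    for lab,x0,y0,lo,r in(("bowl",98.6,173,8,60),):
        m=(np.hypot(g[...,0]-x0,g[...,1]-y0)<r)&(g[...,2]>lo);p=g[m];cc=cv2.minEnclosingCircle(p[:,:2].astype(np.float32));print(lab,cc,p[:,2].max())
    m=(g[...,0]<-182)&(g[...,0]>-212)&(g[...,1]>-110)&(g[...,1]<-40)&(g[...,2]>10)&(g[...,2]<55)
    print("tab",m.sum(),np.nanpercentile(g[m],[2,50,98],axis=0).round(1).tolist())
```

```text
top inner 5201 [50.2 54.  57.6]
top lip 465 [38.2 41.8 46. ]
top low 5234 [50.3 54.  57.7]
slope deg [-0.00915923 -0.03052356] 53.95181584012572
bowl ((98.40067291259766, 174.09555053710938), 39.92249298095703) 52.71259328889805
tab 95 [[-205.7, -68.1, 26.6], [-194.2, -57.5, 48.2], [-183.8, -51.4, 53.3]]
side inner 3139 [49.5 52.3 55. ]
side lip 170 [38.  40.2 42.4]
side low 4211 [49.1 52.5 55.1]
slope deg [1.05857533 0.76928301] 50.25262244677281
bowl ((94.45528411865234, 169.27671813964844), 37.84683609008789) 47.498214652378714
tab 234 [[-207.2, -70.4, 19.9], [-201.0, -64.7, 40.4], [-182.3, -54.4, 50.3]]
```

View pics/t19.png

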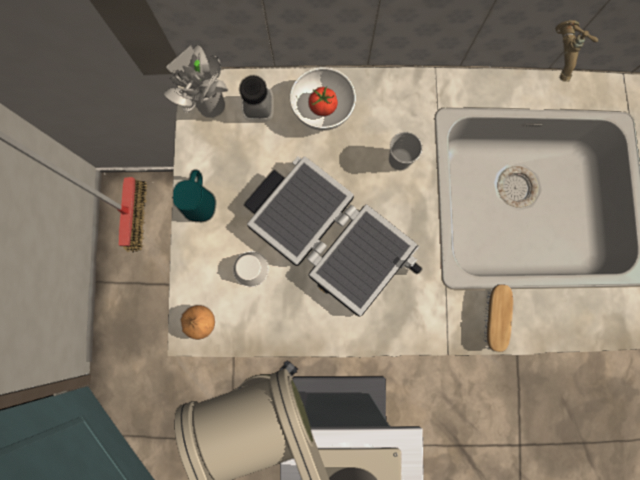

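View pics/s19.png

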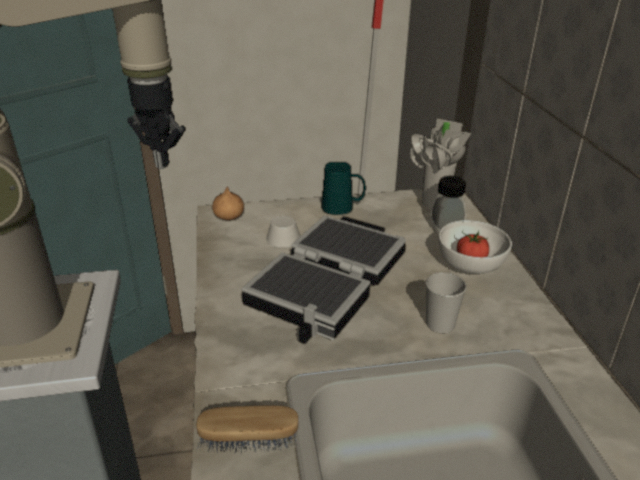

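Both views show the grill open flat: the upper half at (300,210) in the top view, the bowl upright and clear at (250,268), and the mug, glass and onion where they were.

```bash
python3 -c "
from bench import *
print(hand_in())"
```

```text
the job is handed in; nothing more can be done
None
```

The grill is open flat and the job is handed in; the arm was stopped clear of everything at about 19 s of the 62 s allowed.

**What I did**
- **Bowl:** I slid it about 180 mm along the worktop between two part-open fingertips, without gripping or lifting it.
- **Lock:** I pushed the slide to its stop.
- **Top half:** I raised it by its lip with closed fingertips. I then guided it round the whole arc, slowing near the end, until the resisting force rose with no further motion.

**Last checks**
- **Top half:** the top camera shows it level to within 0.05°, inner face at 54 mm and lip at about 41 mm, which matches lying flat. The side camera's fit disagreed by about 1° of slope, which I take to be depth and calibration error.
- **Bowl:** it stands upright with its edge about 26 mm clear of the top half.
- **Lock:** the tab centre is at y ≈ −60 mm, so the slide is fully across.
- **Other things:** the mug, glass and onion look unmoved in both views; I did not measure them again at the end.

**Forces:** while I pushed the lock tab, the gripper briefly rubbed something on the grill, probably the steel strip, with about 13–14 N. I shifted outward and it cleared. The press against the slide's stop read about 14 N, and the final press on the lip about 23 N.

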